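# Snap the telescopic leg into its latch hole

## Robot

A 6-joint arm with a two-finger parallel gripper is mounted at the origin on a cart in front of the work surface, level with it; the furniture and walls round the work are solid. World frame = base frame: x ahead of the robot, y to its left, z up, the work surface at z = 0. Lengths are in m, angles in degrees, forces in N, time in s.
With the tool pointing down it reaches from about 0.35 to 0.875 m from the base axis. Payload 4.2 kg.
Tool frame: the origin (TCP) lies between the finger pads; the fingertips stand 14 mm ahead of it and the grasp point (between the pads) lies 5 mm behind it; x points along the fingers, y is the direction in which the jaws open and shut, and the axes are right-handed (so a half turn about x gives the same grasp; the last joint's range is limited). The gripper opens to 87 mm and grips with 3 to 60 N. Pads are 19 mm wide; open, the fingers measure 117 mm over their backs; the gripper's body (75 mm by 190 mm) begins 51 mm behind the grasp point.
Start: joints at [79.16, 22.042, 0.453, 0, -68.411, -14.817], TCP at [0.271, 0.563, 0.202] pointing down, gripper open.
Joint ranges: [-179.83, 179.83], [-69.29, 118.12], [-61.27, 80.66], [-181.25, 117.63], [-171.15, -9.14], [-177.46, 177.46]. Speed limits (degrees/s): [159.86, 159.86, 180, 180, 180, 180].

## Interface

Orientations are given as a 3x3 rotation matrix whose columns are the frame's x, y, z axes.
In Python, from station import r, imaging, job gives the robot as it stands. The module is installed in compiled form; this text tells all that it offers.
- The arm moves only by the tool apply_moves, never from a script. Its arguments are lists of equal length, an entry for each row: "xyz": the shift along the tool's x, y, z in m, a list of three; "twist": the turn about the tool's x in degrees; "claw": the opening, from 0 (shut) to 1 (fully open). A call has 1 to 12 rows; each row shifts and turns the pose as measured when the row begins, along the tool's axes as they then stand; what a row does not reach is not made up. A row lasts 1/10 s, in which the tool goes at most 50 mm and 8.59 degrees, less where a joint would pass 70% of its speed; a pose out of reach is approached as far as the arm can. A call is refused whole if a number of a shift passes 0.05 or a number of a turn 8.59, either way. A call with a gripper value outside its range is refused whole. The fingers move at their own pace and stop on an object; the grip force is fixed at half the most. Time passes only in rows, so rows that do not move let the fingers close. It gives the time, the measured TCP pose, the force and the opening at its end, in the units of the state.
- r.sense(): the state, without advancing time (a new reading comes with each control period).
- imaging.capture(name): name is "scene" or "top" or "wrist"; returns a dict with "pixels" (480x640x3 uint8, red, green, blue), "mtx" (3x3 intrinsics, pixels), "distortion" ([k1, k2, p1, p2, k3] as OpenCV has them; the pictures are not rectified), "view" (4x4, takes a point from world to camera coordinates). Camera axes: x right, y down, z forward; pixel columns grow to the right and rows downward; lengths in m; the calibration is good to about 2 mm. A picture is of the moment at which its call begins. There is no depth.
- job.finish_job(): hands the job in, once; it reports no verdict.
Trained networks look in a picture, given as the dict that the camera call returned (one of the last four; its "shot" number tells which), for a name from the list of things; names that differ only in an ending like _2 or _b are one class to them, and where a whole thing is asked for, a point or a joint stands for the part that bears it (a point fixed in the world has none). Each returns a list of dicts, best first, with "p" (0 to 1); they miss things now and then, are a little off and sometimes report something else, mostly with a low value. They report only what shows in the picture. A call takes as long as a camera call.
- imaging.regions_of(query, picture): "mask" (480x640 bool, what is visible of it) and "centre" ([column, row] in pixels, amid what is visible of it).
The state is a dict: "time_s": time; "joints": joint angles; "joint_velocities": joint speeds; "effort": joint torques, N m; "tcp_pos": TCP position; "ee_rot": TCP orientation; "wrist_force": force on the tool from outside, world axes, zero at the start; "moment": the same for the moment, N m; "gripper_width": opening from 0.0 (shut) to 1.0 (fully open).
Only numpy, scipy, OpenCV 4.12 (cv2) and the standard library are available. Lean on these libraries where they do the work, as an engineer would, in place of code of your own. Each camera call takes 0.05 s, during which the arm holds its last target.

## Task

The aluminium inner leg of a work stand is lying started in its steel outer leg on the assembly cradle. Squeeze its spring button flush, slide the leg in so that the button goes in under the edge of the outer leg, then push it gently further until the button snaps out through the hole in the latch plate, and let go. Never push hard on the legs (stay under about 20 N), and leave the loose parts lying beside the cradle alone.

Things in the scene. Friction and masses are not known exactly. Their poses are not given: they have to be found in the camera images.
- stand: Assembly cradle, fixed to the bench: grey base plate 310 x 90 x 12 mm carrying the dark steel outer leg, a level square tube 36 x 36 mm outside, 26 x 26 mm bore, 150 mm long. Origin on the bench right under the mouth of the outer leg; x points along the leg, into it (the way to push), y to the latch side (the button's side), z up. Leg axis 50 mm above the bench, top at 68 mm.
- window (a point): Middle of the window in the latch side wall of the outer leg, 47 mm past the mouth; axes as the cradle's. Behind it lies a steel latch plate with one 18 x 18 mm square hole, whose centre may stand anywhere from 9 mm before to 9 mm beyond this point along x. The hole's place is not measured: find it by feel (the button springs out and the leg stops sliding) or by eye.
- saddle (a point): Middle of the saddle of the cradle, where the rear of the inner leg rests, 113 mm before the mouth and 37 mm above the bench. The saddle is a black block 14 mm long and 44 mm wide; its two cheeks beside the leg end 44 mm above the bench, so low fingers must keep clear of it. Else nothing but the base plate (top 12 mm above the bench) lies below the inner leg.
- button_seat (a point): Point on the centre axis of the inner leg, 49 mm above the bench as it lies, level with the button; x to the nose of the leg, y out through the button, z up. The inner leg is a loose aluminium square tube 24 x 24 mm, about 0.3 kg, 1 mm clear of the bore all round; it reaches 56 mm ahead of this point and 156 mm behind it. This point starts 22 to 40 mm before the mouth.
- tube_end (a point): Centre of the rear end face (rubber plug) of the inner leg, 156 mm behind the button.
- button (a joint): How far the button is pressed: 0 out, 0.008 m flush, at most 0.009. Round, 14 mm across, flat 10 mm top, it stands 8 mm out of the leg's +y side (top 20 mm from the leg axis); spring 2 N out, 5 N flush. Inside the outer leg it stays pressed 0.005 to 0.008, in the hole it reads 0. Unpressed it butts on the mouth's edge. A finger on its rear half keeps it flush while the front half goes under.
- wire_brush: Bystander: wire cup brush 62 mm across, 58 mm high, standing on its bristles beside the cradle; origin under its centre.
- bolt: Bystander: steel hexagon bolt 58 mm long, lying beside the cradle; origin under its centre.
- vee_block: Bystander: steel V block 60 x 50 x 34 mm beside the cradle; origin under its centre.

How it is judged:
By the outcome, as a careful person would: the job done as asked, in the order asked, and still so for the second after the job is handed in, with the robot touching nothing.
It also fails if it takes over 42 s, if anything falls off the work surface, if the arm or the gripper's body presses on something with over 40 N, if the wrist force passes 120 N, or if a joint passes its speed limit or range.

## Working session

There is one attempt and no reset: what is moved stays moved. The work goes in short steps, Python scripts to look and compute and a tool call to move; the robot and the scene stay as the last step left them, time stands still between calls to the robot, and variables do not carry over. Pictures are saved under pics/ and viewed, and the job is handed in when it is done.

Besides the shell and the picture viewer there is one more tool, called after "Request:" as a command line: name --pt "numbers of a row" for each row, then --argument value for the rest. apply_moves: Moves the arm, as the interface text tells. Its arguments: {"type":"object","properties":{"xyz":{"type":"array","items":{"type":"array","items":{"type":"number"}}},"twist":{"type":"array","items":{"type":"number"}},"claw":{"type":"array","items":{"type":"number"}}},"required":["xyz","twist","claw"]}

```bash
mkdir -p pics; ls; cat > h.py <<'E'
import numpy as np, cv2
from station import r, imaging, job
def ray(p,uv):
    K=np.array(p["mtx"]);D=np.array(p["distortion"],float);V=np.array(p["view"])
    n=cv2.undistortPoints(np.array([[uv]],float),K,D)[0,0]
    R=V[:3,:3];t=V[:3,3];c=-R.T@t;d=R.T@np.array([n[0],n[1],1.]);return c,d/np.linalg.norm(d)
def atz(p,uv,z):
    c,d=ray(p,uv);return c+d*(z-c[2])/d[2]
def proj(p,X):
    V=np.array(p["view"]);K=np.array(p["mtx"]);D=np.array(p["distortion"],float)
    rv=cv2.Rodrigues(V[:3,:3])[0];return cv2.projectPoints(np.array(X,float).reshape(-1,3),rv,V[:3,3],K,D)[0][:,0]
def save(p,n): cv2.imwrite("pics/"+n+".png",p["pixels"][:,:,::-1])
E
python3 - <<'E'
from h import *
s=r.sense();print({k:np.round(v,3).tolist() for k,v in s.items()})
for n in ["scene","top","wrist"]:
    p=imaging.capture(n);save(p,n+"0")
    print(n,np.round(p["view"],3).tolist(),np.round(p["mtx"],1).tolist())
    for q in ["stand","tube_end","button","wire_brush","bolt","vee_block"]:
        for d in imaging.regions_of(q,p)[:2]:
            print(q,round(d["p"],2),d["centre"],int(d["mask"].sum()))
E
```

```text
pics
{'time_s': 0.0, 'joints': [79.16, 22.091, 0.378, -0.028, -68.412, -14.817], 'joint_velocities': [0.028, -0.002, -0.009, 0.018, 0.082, -0.004], 'effort': [-0.0, -39.067, 18.741, 4.22, 0.011, -0.0], 'tcp_pos': [0.27, 0.563, 0.201], 'ee_rot': [[-0.001, -0.433, -0.901], [-0.002, -0.901, 0.433], [-1.0, 0.002, -0.0]], 'wrist_force': [-0.377, -1.052, -0.493], 'moment': [-0.021, 0.063, 0.021], 'gripper_width': 0.996}
scene [[0.619, -0.785, 0.005, -0.41], [-0.559, -0.445, -0.7, 0.352], [0.552, 0.431, -0.714, 0.651], [0.0, 0.0, 0.0, 1.0]] [[529.1, 0.0, 326.2], [0.0, 529.1, 239.6], [0.0, 0.0, 1.0]]
stand 0.76 [306.9, 271.1] 6733
tube_end 0.9 [370.3, 287.6] 2255
button 0.3 [368.5, 233.4] 838
button 0.21 [307.9, 270.6] 6707
wire_brush 0.69 [365.9, 233.4] 861
bolt 0.52 [411.1, 260.1] 247
vee_block 0.85 [254.7, 304.6] 1314
vee_block 0.69 [372.8, 287.7] 2380
top [[-0.095, -0.995, 0.006, -0.003], [-0.974, 0.092, -0.206, 0.62], [0.204, -0.025, -0.979, 1.15], [0.0, 0.0, 0.0, 1.0]] [[604.9, 0.0, 327.3], [0.0, 604.9, 241.3], [0.0, 0.0, 1.0]]
stand 0.9 [323.7, 274.1] 5562
stand 0.22 [382.1, 263.2] 1273
tube_end 0.59 [382.4, 260.8] 1290
wire_brush 0.86 [329.7, 206.0] 613
bolt 0.49 [377.1, 204.4] 195
vee_block 0.7 [317.7, 332.2] 729
vee_block 0.55 [319.7, 273.5] 5327
wrist [[-0.432, -0.902, -0.0, 0.625], [-0.862, 0.413, 0.292, -0.035], [-0.263, 0.126, -0.956, 0.391], [0.0, 0.0, 0.0, 1.0]] [[398.9, 0.0, 312.2], [0.0, 398.9, 244.9], [0.0, 0.0, 1.0]]
```

View pics/scene0.png

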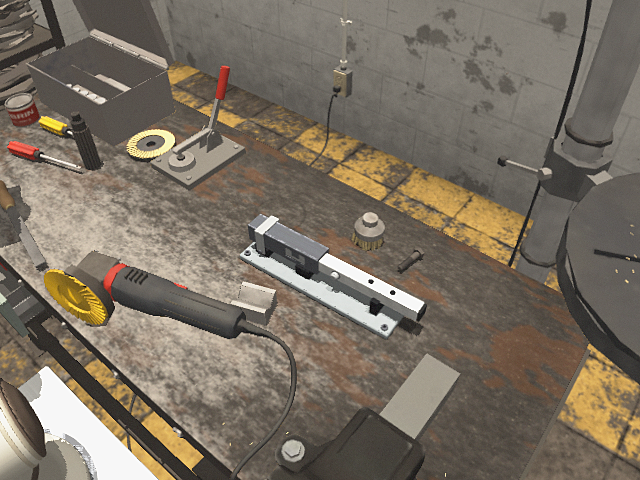

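View pics/top0.png

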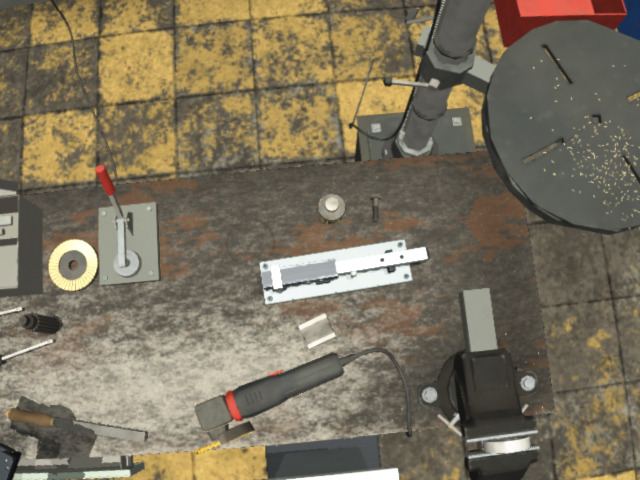

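```bash
python3 - <<'E'
import cv2
a=cv2.imread("pics/top0.png")[225:315,250:440];cv2.imwrite("pics/t0z.png",cv2.resize(a,None,fx=4.2,fy=4.2,interpolation=cv2.INTER_CUBIC))
a=cv2.imread("pics/scene0.png")[205:345,235:435];cv2.imwrite("pics/s0z.png",cv2.resize(a,None,fx=4,fy=4,interpolation=cv2.INTER_CUBIC))
E
```

```text
(no output)
```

View pics/t0z.png

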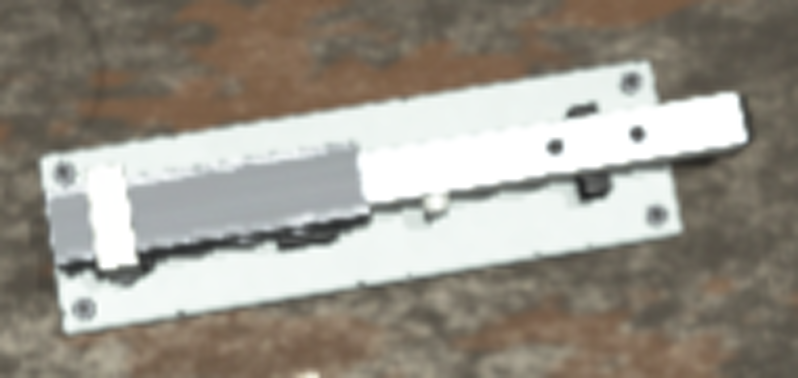

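View pics/s0z.png

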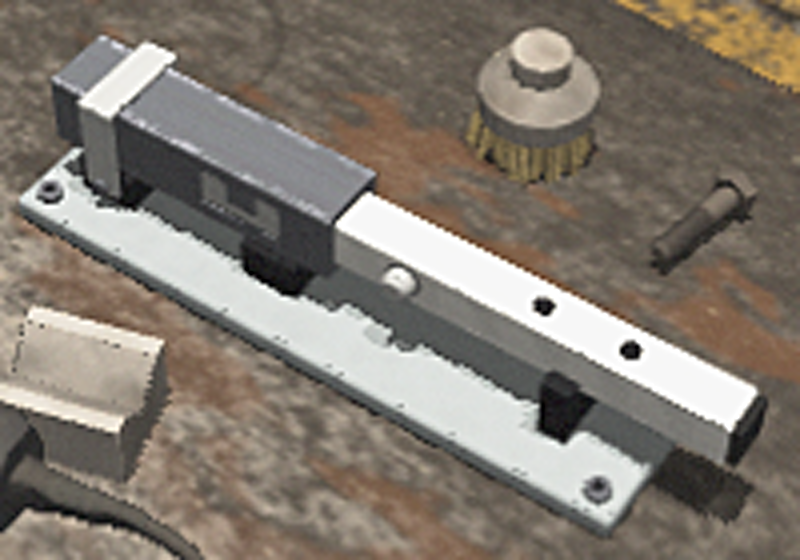

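View pics/wrist0.png

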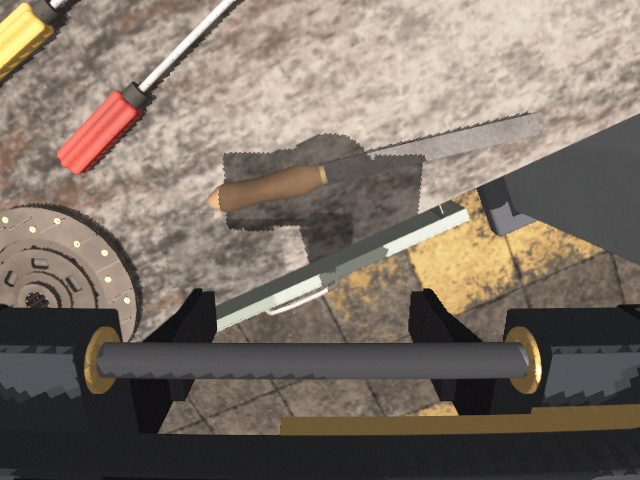

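```bash
cat > fit.py <<'E'
from h import *
from scipy.optimize import least_squares
def fit(pt,ps,T,S):
  # pts: key -> local function of params
  def loc(k,q):
    s,e=q[3],q[4]
    return {'mfar':(0,-.018,.068),'mnear':(0,.018,.068),'efar':(s-.156,-.012,.061),'enear':(s-.156,.012,.061),
     'btn':(s,.020,.049),'c1':(e,-.045,.012),'c2':(e-.310,-.045,.012),'c3':(e-.310,.045,.012),'c4':(e,.045,.012)}[k]
  def W(k,q):
    l=loc(k,q);c,sn=np.cos(q[2]),np.sin(q[2])
    return [q[0]+c*l[0]-sn*l[1],q[1]+sn*l[0]+c*l[1],l[2]]
  def f(q):
    o=[]
    for p,M in ((pt,T),(ps,S)):
      for k,v in M.items(): o.append(proj(p,W(k,q))[0]-v)
    return np.concatenate(o)
  r_=least_squares(f,[.55,0,np.pi/2,-.03,.15],loss='soft_l1')
  return r_.x,f(r_.x).reshape(-1,2)
E
python3 - <<'E'
from fit import *
pt=imaging.capture("top");ps=imaging.capture("scene")
z=lambda d,f,o:{k:np.array(v)/f+np.array(o)-.4 for k,v in d.items()}
T=z({'mfar':(357,143),'mnear':(368,208),'efar':(737,92),'enear':(747,140),'btn':(435,210),'c1':(42,157),'c2':(648,62),'c3':(682,232),'c4':(66,333)},4.2,(250,225))
S=z({'mfar':(376,178),'mnear':(333,222),'btn':(402,280),'c4':(20,203),'c3':(605,525)},4,(235,205))
q,res=fit(pt,ps,T,S)
print(q,np.degrees(q[2]));print(list(zip(list(T)+list(S),np.round(res,1).tolist())))
R=np.array(r.sense()['ee_rot']);print("tool z angle",np.degrees(np.arctan2(R[1,2],R[0,2])))
E
```

```text
[ 0.56286739 -0.07377241  1.64019576 -0.03126689  0.15450337] 93.97629481726996
[('mfar', [-0.5, -0.6]), ('mnear', [-0.1, 1.6]), ('efar', [0.8, 0.1]), ('enear', [0.8, 0.2]), ('btn', [-0.7, 1.0]), ('c1', [-1.2, 0.2]), ('c2', [0.4, -0.9]), ('c3', [0.5, 0.4]), ('c4', [-0.6, 0.8]), ('mfar', [1.7, -2.2]), ('mnear', [0.2, -0.1]), ('btn', [-2.1, 1.8]), ('c4', [0.2, -1.4]), ('c3', [3.2, -0.6])]
tool z angle 154.34255573357078
```

```bash
cat > plan.py <<'E'
from h import *
import sys,json
def plan(target,yaw_ty,n,claw):
    # target world xyz; yaw_ty desired world angle of tool y (deg); prints rows
    s=r.sense();P=np.array(s['tcp_pos']);R=np.array(s['ee_rot'])
    a=np.degrees(np.arctan2(R[1,1],R[0,1]));d=(a-yaw_ty+180)%360-180  # twist positive = cw
    rows=[];tw=d/n;step=(np.array(target)-P)/n
    for i in range(n):
        rows.append((R.T@step).round(4).tolist())
        R=R@cv2.Rodrigues(np.array([np.radians(tw),0,0]))[0]
    print(json.dumps(rows),round(tw,2),"tcp",P.round(4),"yaw",round(a,2))
E
python3 - <<'E'
from plan import *
plan([.566,-.1187,.19],184,18,1)
from fit import *
p=imaging.capture("top")
for q,z in(("wire_brush",.05),("bolt",.01),("vee_block",.034)):
    m=imaging.regions_of(q,p)[0];w=atz(p,m["centre"],z);d=w[:2]-[.5629,-.0738];a=np.radians(93.98)
    print(q,w.round(3),"local",np.round([d@[np.cos(a),np.sin(a)],d@[-np.sin(a),np.cos(a)]],3))
E
```

```text
[[0.0006, 0.0271, -0.0312], [0.0006, 0.0252, -0.0327], [0.0006, 0.0232, -0.0341], [0.0006, 0.0212, -0.0354], [0.0006, 0.0191, -0.0366], [0.0006, 0.0169, -0.0377], [0.0006, 0.0147, -0.0386], [0.0006, 0.0124, -0.0394], [0.0006, 0.0101, -0.04], [0.0006, 0.0077, -0.0406], [0.0006, 0.0053, -0.041], [0.0006, 0.0029, -0.0412], [0.0006, 0.0005, -0.0413], [0.0006, -0.0019, -0.0412], [0.0006, -0.0043, -0.0411], [0.0006, -0.0067, -0.0407], [0.0006, -0.0091, -0.0403], [0.0006, -0.0114, -0.0397]] 3.35 tcp [0.2706 0.5634 0.2017] yaw -115.66
wire_brush [ 0.693 -0.079  0.05 ] local [-0.015 -0.13 ]
bolt [ 0.693 -0.174  0.01 ] local [-0.109 -0.123]
vee_block [ 0.439 -0.02   0.034] local [0.063 0.12 ]
```

Request:
apply_moves --pt "0.0 0.027 -0.031" --pt "0.0 0.025 -0.033" --pt "0.0 0.023 -0.034" --pt "0.0 0.021 -0.035" --pt "0.0 0.019 -0.037" --pt "0.0 0.017 -0.038" --pt "0.0 0.015 -0.039" --pt "0.0 0.012 -0.039" --pt "0.0 0.01 -0.04" --pt "0.0 0.008 -0.041" --twist '[3.35,3.35,3.35,3.35,3.35,3.35,3.35,3.35,3.35,3.35]' --claw '[1,1,1,1,1,1,1,1,1,1]'

```text
time_s: 2.35
tcp_pos: [0.4362, 0.1744, 0.2018]
ee_rot: [[0.004, -0.865, -0.501], [0.003, -0.501, 0.865], [-1.0, -0.005, 0.001]]
wrist_force: [1.0, 0.1, 0.9]
gripper_width: 0.997
```

```bash
python3 - <<'E'
from plan import *
plan([.566,-.1187,.19],184,9,1)
E
```

```text
[[0.0013, 0.0039, -0.0354], [0.0013, 0.0021, -0.0356], [0.0013, 0.0003, -0.0356], [0.0013, -0.0015, -0.0356], [0.0013, -0.0033, -0.0355], [0.0013, -0.0051, -0.0352], [0.0013, -0.0069, -0.0349], [0.0013, -0.0087, -0.0345], [0.0013, -0.0104, -0.0341]] 2.9 tcp [0.4362 0.1744 0.2018] yaw -149.92
```

Request:
apply_moves --pt "0.001 0.004 -0.035" --pt "0.001 0.002 -0.036" --pt "0.001 0.0 -0.036" --pt "0.001 -0.0015 -0.036" --pt "0.001 -0.003 -0.036" --pt "0.001 -0.005 -0.035" --pt "0.001 -0.007 -0.035" --pt "0.001 -0.009 -0.034" --pt "0.001 -0.01 -0.034" --pt "0 0 0" --twist '[2.9,2.9,2.9,2.9,2.9,2.9,2.9,2.9,2.9,0]' --claw '[1,1,1,1,1,1,1,1,1,1]'

```text
time_s: 3.35
tcp_pos: [0.5687, -0.1378, 0.1942]
ee_rot: [[0.011, -0.999, -0.045], [0.005, -0.045, 0.999], [-1.0, -0.011, 0.004]]
wrist_force: [-0.8, -0.5, -0.3]
gripper_width: 0.996
```

```bash
python3 - <<'E'
from plan import *
plan([.566,-.1187,.19],184,1,1)
p=imaging.capture("wrist");save(p,"w1");import pickle;pickle.dump({k:p[k] for k in("mtx","distortion","view")},open("w1.pkl","wb"))
for q in ["stand","button","tube_end"]:
    for d in imaging.regions_of(q,p)[:2]: print(q,round(d["p"],2),d["centre"],int(d["mask"].sum()))
s=r.sense();print(np.round(s['joints'],1),np.round(s['wrist_force'],2))
E
```

```text
[[0.0043, 0.0019, 0.0192]] -1.45 tcp [ 0.5687 -0.1378  0.1942] yaw -177.45
stand 0.81 [335.7, 247.6] 18743
button 0.55 [340.4, 256.8] 139
tube_end 0.73 [321.1, 176.5] 7392
tube_end 0.4 [449.3, 307.9] 551
[  2.4  18.   -6.5  -0.3 -64.9   0.6] [-0.46  1.13 -0.48]
```

View pics/w1.png

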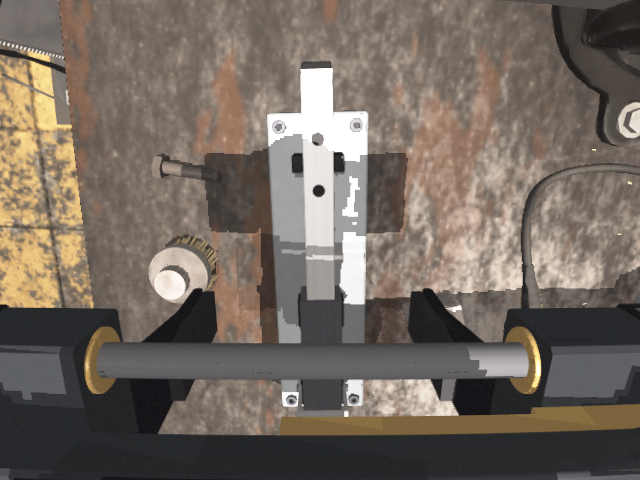

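```bash
python3 - <<'E'
import cv2
a=cv2.imread("pics/w1.png")[45:345,255:385];cv2.imwrite("pics/w1z.png",cv2.resize(a[165:315],None,fx=4,fy=4,interpolation=cv2.INTER_CUBIC))
cv2.imwrite("pics/w1zb.png",cv2.resize(a[:110],None,fx=5,fy=5,interpolation=cv2.INTER_CUBIC))
E
```

```text
(no output)
```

View pics/w1z.png

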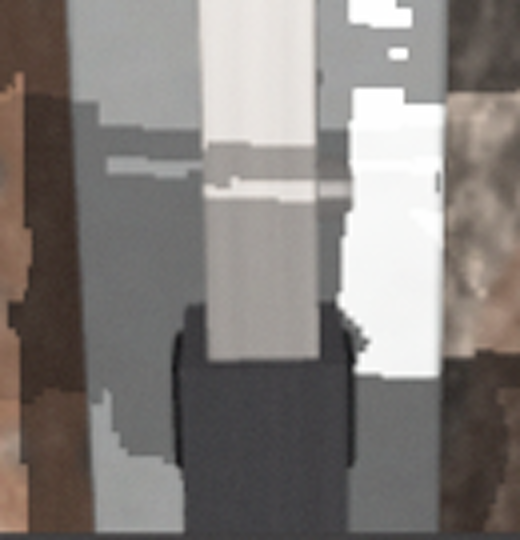

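View pics/w1zb.png

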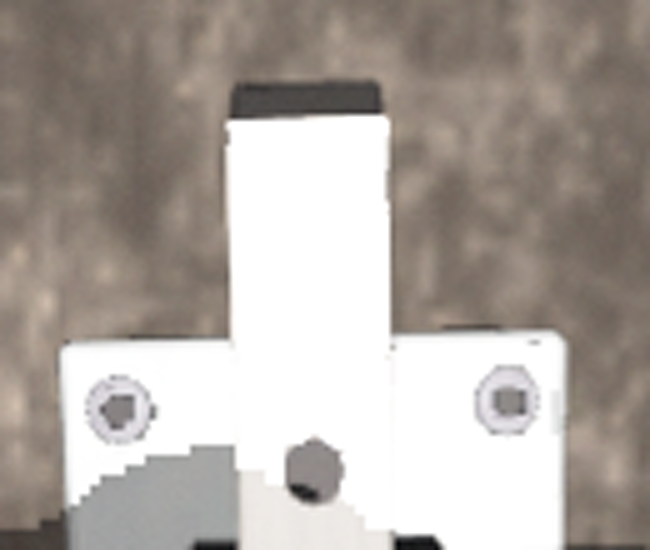

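```bash
python3 - <<'E'
from fit import *
p=imaging.capture("wrist")
for d in imaging.regions_of("button",p)[:2]:
    m=d["mask"];ys,xs=np.where(m);print(d["p"],d["centre"],xs.min(),xs.max(),ys.min(),ys.max(), [(y,xs[ys==y].min(),xs[ys==y].max()) for y in range(ys.min(),ys.max()+1)])
a=p["pixels"][225:290,300:370,::-1].copy();a=cv2.convertScaleAbs(a,alpha=1.3);cv2.imwrite("pics/w1b.png",cv2.resize(a,None,fx=9,fy=9,interpolation=cv2.INTER_NEAREST))
E
```

```text
0.61 [338.8, 252.3] 333 340 245 259 [(245, np.int64(334), np.int64(338)), (246, np.int64(334), np.int64(339)), (247, np.int64(333), np.int64(340)), (248, np.int64(333), np.int64(340)), (249, np.int64(334), np.int64(340)), (250, np.int64(334), np.int64(340)), (251, np.int64(334), np.int64(340)), (252, np.int64(334), np.int64(340)), (253, np.int64(334), np.int64(340)), (254, np.int64(334), np.int64(340)), (255, np.int64(334), np.int64(340)), (256, np.int64(334), np.int64(340)), (257, np.int64(334), np.int64(340)), (258, np.int64(335), np.int64(339)), (259, np.int64(336), np.int64(337))]
```

View pics/w1b.png

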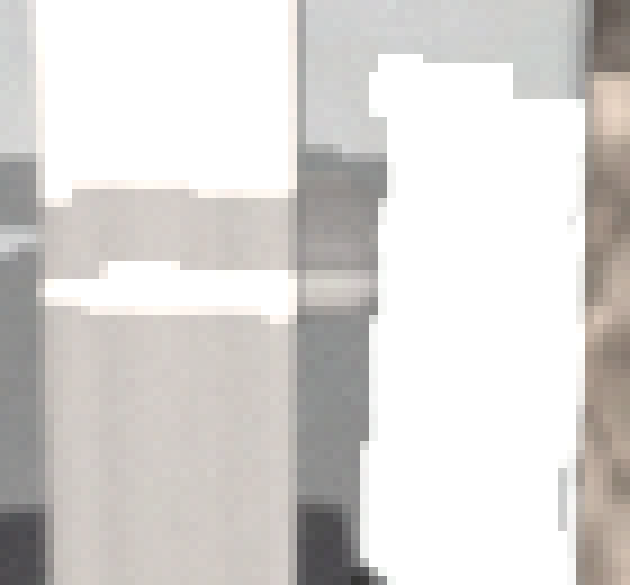

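```bash
cat > fw.py <<'E'
from h import *
from scipy.optimize import least_squares
def fitw(p,obs,x0=(.563,-.074,1.64,-.031)):
    def W(l,q):
        x,y,z=l; x=x+q[3] if z<0 else x; z=abs(z)
        c,s=np.cos(q[2]),np.sin(q[2]);return [q[0]+c*x-s*y,q[1]+s*x+c*y,z]
    f=lambda q:np.concatenate([proj(p,W(l,q))[0]-v for l,v in obs])
    o=least_squares(f,x0);return o.x,f(o.x).reshape(-1,2).round(1)
E
python3 - <<'E'
from fw import *
import pickle
p=pickle.load(open("w1.pkl","rb"))
V=np.array(p["view"]);print("cam",(-V[:3,:3].T@V[:3,3]).round(3))
e=.1545-.310
obs=[((0,-.018,.068),(300.9,299.9)),((0,.018,.068),(342.4,299.9)),((e,-.045,.012),(267.4,114)),((e,.045,.012),(368,112)),((0,.016,-.049),(337.8,251.7))]
q,res=fitw(p,obs);print(q,np.degrees(q[2]),res.tolist())
q,res=fitw(p,obs[:2]+obs[4:]);print(q,np.degrees(q[2]),res.tolist())
E
```

```text
cam [ 0.571 -0.219  0.376]
[ 0.55954785 -0.07310076  1.63946178 -0.03841414] 93.93424075791678 [[-0.9, 2.5], [0.0, 1.8], [-1.4, -1.6], [1.3, -2.1], [1.0, -0.0]]
[ 0.55953153 -0.0750941   1.65347596 -0.03621937] 94.73719387155371 [[-0.8, 0.6], [0.2, -0.6], [0.6, -0.0]]
```

```bash
python3 - <<'E'
from plan import *
print(np.round(r.sense()['ee_rot'],4).tolist())
plan([.5643,-.1224,.1],184,3,1)
plan([.5643,-.1224,.044],184,6,1)
E
```

```text
[[0.0113, -0.9986, -0.0513], [0.0056, -0.0512, 0.9987], [-0.9999, -0.0116, 0.005]]
[[0.0318, 0.0013, 0.0036], [0.0318, 0.0013, 0.0036], [0.0318, 0.0012, 0.0036]] -0.35 tcp [ 0.5676 -0.1336  0.1953] yaw -177.06
[[0.0252, 0.0007, 0.0018], [0.0252, 0.0007, 0.0018], [0.0252, 0.0007, 0.0018], [0.0252, 0.0007, 0.0018], [0.0252, 0.0007, 0.0018], [0.0252, 0.0007, 0.0018]] -0.18 tcp [ 0.5676 -0.1336  0.1953] yaw -177.06
```

Request:
apply_moves --pt "0.025 0.001 0.002" --pt "0.025 0.001 0.002" --pt "0.025 0.001 0.002" --pt "0.025 0.0005 0.002" --pt "0.025 0.0005 0.002" --pt "0.02 0 0.001" --pt "0 0 0" --twist '[-0.2,-0.2,-0.2,-0.2,-0.2,0,0]' --claw '[1,1,1,1,1,1,1]'

```text
time_s: 4.35
tcp_pos: [0.5664, -0.114, 0.0509]
ee_rot: [[0.021, -0.996, -0.083], [0.006, -0.083, 0.997], [-1.0, -0.022, 0.004]]
wrist_force: [0.0, 0.1, 0.3]
gripper_width: 1.002
```

```bash
python3 - <<'E'
from plan import *
plan([.5643,-.1224,.044],184,1,1)
p=imaging.capture("wrist");save(p,"w2");import pickle;pickle.dump({k:p[k] for k in("mtx","distortion","view")},open("w2.pkl","wb"))
for d in imaging.regions_of("button",p)[:2]:
    m=d["mask"];ys,xs=np.where(m);print(d["p"],d["centre"],xs.min(),xs.max(),ys.min(),ys.max())
s=r.sense();print(np.round(s['ee_rot'],4).tolist(),np.round(s['wrist_force'],2))
E
```

```text
[[0.0068, 0.003, -0.0082]] 0.77 tcp [ 0.5664 -0.114   0.0509] yaw -175.23
0.83 [352.4, 307.6] 345 359 291 318
[[0.0274, -0.9961, -0.0837], [0.0053, -0.0836, 0.9965], [-0.9996, -0.0277, 0.003]] [ 0.05 -0.9  -0.15]
```

View pics/w2.png

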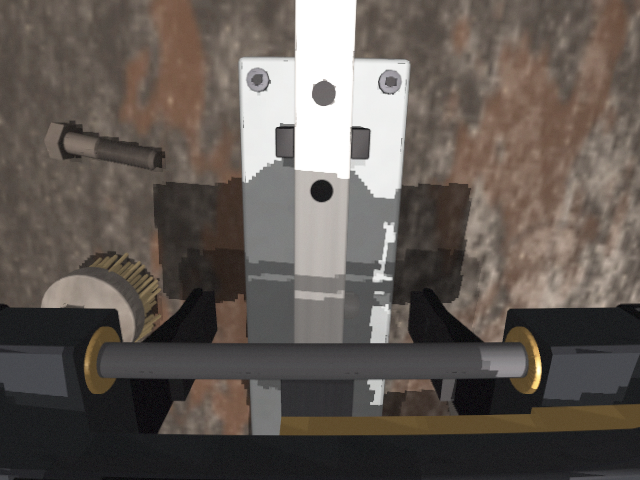

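```bash
python3 - <<'E'
from plan import *
import pickle
p=pickle.load(open("w2.pkl","rb"))
s=r.sense();P=np.array(s['tcp_pos']);R=np.array(s['ee_rot'])
for y in(-.0435,.0435,):
  for x in(.014,-.02):
    for z in(-.0095,.0095): print((x,y,z),proj(p,P+R@[x,y,z])[0].round(0))
for uv in((352.5,304.5),(352.5,291),(352.5,318)):
    b=atz(p,uv,.049);print("btn",b.round(4),"tool",(R.T@(b-P)).round(4))
# axis line: tube edges at z=.061
for uv in((295.5,200),(348,200),(296,320),(344.5,320)): 
    b=atz(p,uv,.061);print("edge",b.round(4),"tool",(R.T@(b-P)).round(4))
a=cv2.imread("pics/w2.png")[275:440,130:510];cv2.imwrite("pics/w2z.png",cv2.resize(a,None,fx=2.1,fy=2.1,interpolation=cv2.INTER_CUBIC))
E
```

```text
(0.014, -0.0435, -0.0095) [223. 266.]
(0.014, -0.0435, 0.0095) [226. 299.]
(-0.02, -0.0435, -0.0095) [207. 293.]
(-0.02, -0.0435, 0.0095) [210. 331.]
(0.014, 0.0435, -0.0095) [391. 266.]
(0.014, 0.0435, 0.0095) [389. 299.]
(-0.02, 0.0435, -0.0095) [406. 292.]
(-0.02, 0.0435, 0.0095) [403. 331.]
btn [ 0.5456 -0.1084  0.049 ] tool [0.0042 0.0229 0.0079]
btn [ 0.5464 -0.1158  0.049 ] tool [0.0042 0.0227 0.0004]
btn [ 0.5447 -0.1009  0.049 ] tool [0.0042 0.0232 0.0155]
edge [ 0.5776 -0.1616  0.061 ] tool [-0.0072 -0.0049 -0.0478]
edge [ 0.5548 -0.1637  0.061 ] tool [-0.0078  0.018  -0.0479]
edge [ 0.5732 -0.1034  0.061 ] tool [-0.007  -0.0054  0.0106]
edge [ 0.55   -0.1056  0.061 ] tool [-0.0076  0.0179  0.0104]
```

View pics/w2z.png

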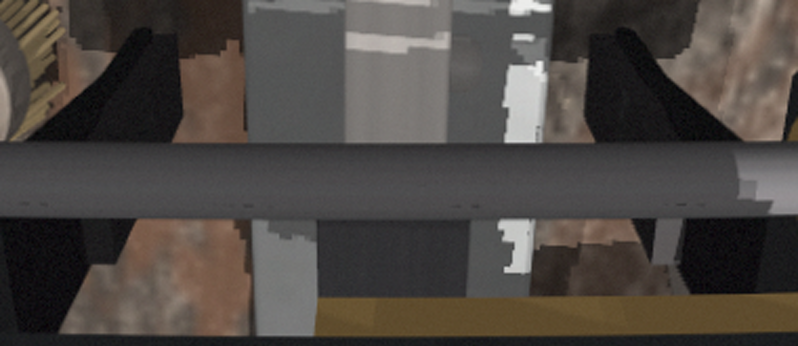

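```bash
python3 - <<'E'
from plan import *
import pickle
s=r.sense();P=np.array(s['tcp_pos']);R=np.array(s['ee_rot']);print(s['time_s'],P.round(4),R.round(4).tolist(),np.round(s['joint_velocities'],2))
p0=imaging.capture("wrist")
s=r.sense();P2=np.array(s['tcp_pos']);R2=np.array(s['ee_rot']);print(P2.round(4))
for nm,p,PP,RR in(("w2",pickle.load(open("w2.pkl","rb")),P,R),("now",p0,P2,R2)):
    V=np.array(p["view"]);c=-V[:3,:3].T@V[:3,3]
    print(nm,"cam in tool",(RR.T@(c-PP)).round(4),"rot",(V[:3,:3]@RR).round(4).tolist())
E
```

```text
4.45 [ 0.5689 -0.1144  0.0538] [[0.0274, -0.9961, -0.0837], [0.0053, -0.0836, 0.9965], [-0.9996, -0.0277, 0.003]] [-0.6  -1.1   1.55  0.4   0.14 -0.08]
[ 0.5697 -0.1147  0.0546]
w2 cam in tool [-0.1797  0.0014 -0.0802] rot [[-0.0057, 1.0, -0.0005], [-0.2933, -0.0012, 0.956], [0.956, 0.0056, 0.2933]]
now cam in tool [-0.1818  0.0003 -0.0803] rot [[-0.0018, 1.0, -0.0013], [-0.2925, 0.0007, 0.9563], [0.9563, 0.0021, 0.2925]]
```

```bash
python3 - <<'E'
from plan import *
p=imaging.capture("scene");s=r.sense();P=np.array(s['tcp_pos']);R=np.array(s['ee_rot']);print(P.round(4),R.round(4).tolist())
a=cv2.resize(p["pixels"][150:350,230:450,::-1],None,fx=3.6,fy=3.6,interpolation=cv2.INTER_CUBIC)
for y,c in((-.0435,(0,0,255)),(.0435,(0,255,0))):
  for x in(.014,-.02):
    for z in(-.0095,.0095):
      u=(proj(p,P+R@[x,y,z])[0]-[230,150])*3.6;cv2.circle(a,tuple(int(v) for v in u),3,c,-1)
cv2.imwrite("pics/s2.png",a)
E
```

```text
[ 0.5699 -0.1148  0.055 ] [[0.0302, -0.9961, -0.0829], [0.0054, -0.0828, 0.9966], [-0.9995, -0.0306, 0.0029]]
```

View pics/s2.png

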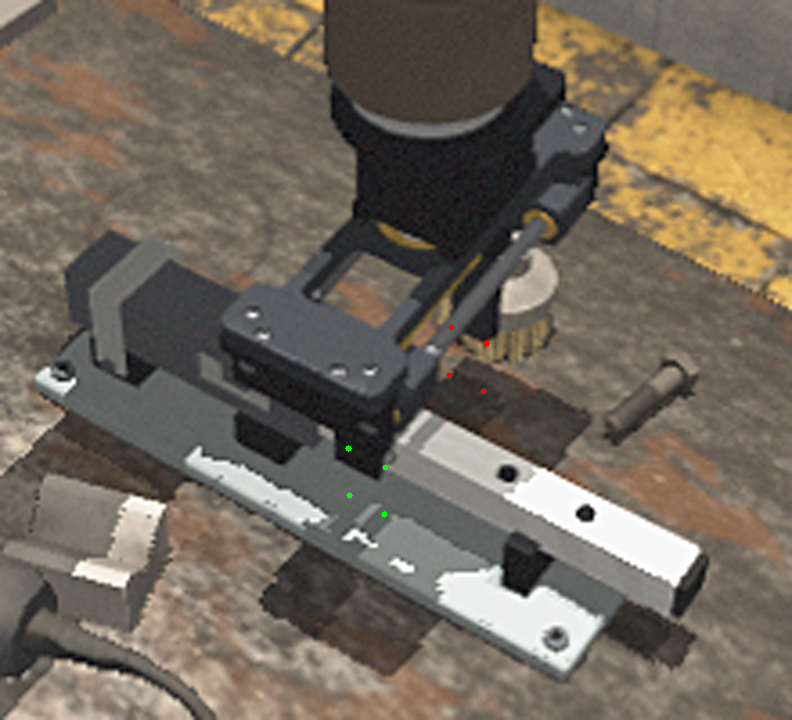

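Request:
apply_moves --pt "0 0.004 -0.001" --pt "0 0.003 -0.001" --pt "0 0 0" --pt "0 0 0" --pt "0 0 0" --twist '[0.5,0.4,0,0,0]' --claw '[0.75,0.75,0.75,0.75,0.75]'

```text
time_s: 5.05
tcp_pos: [0.5646, -0.1178, 0.059]
ee_rot: [[0.038, -0.997, -0.066], [0.006, -0.066, 0.998], [-0.999, -0.038, 0.003]]
wrist_force: [-0.1, 0.7, -0.7]
gripper_width: 0.765
```

```bash
python3 - <<'E'
from plan import *
p=imaging.capture("wrist");save(p,"w3");import pickle
s=r.sense();P=np.array(s['tcp_pos']);R=np.array(s['ee_rot']);print(P.round(4),R.round(4).tolist(),s['gripper_width'])
pickle.dump({**{k:p[k] for k in("mtx","distortion","view")},"P":P,"R":R},open("w3.pkl","wb"))
for d in imaging.regions_of("button",p)[:1]:
    m=d["mask"];ys,xs=np.where(m);print(d["p"],d["centre"],xs.min(),xs.max(),ys.min(),ys.max())
w=.087*s['gripper_width']/2
for y in(-w,w,):
  for x in(.014,-.015):
    for z in(-.0095,.0095): print((x,y,z),proj(p,P+R@[x,y,z])[0].round(0))
a=p["pixels"][250:440,150:500,::-1];cv2.imwrite("pics/w3z.png",cv2.resize(cv2.convertScaleAbs(a,alpha=1.5),None,fx=2.25,fy=2.25,interpolation=cv2.INTER_CUBIC))
E
```

```text
[ 0.5646 -0.1178  0.059 ] [[0.038, -0.9971, -0.0658], [0.0056, -0.0656, 0.9978], [-0.9993, -0.0382, 0.0031]] 0.7566531786616433
0.89 [347.0, 303.9] 340 354 291 317
(0.014, -0.03291441327178148, -0.0095) [249. 265.]
(0.014, -0.03291441327178148, 0.0095) [251. 298.]
(-0.015, -0.03291441327178148, -0.0095) [240. 287.]
(-0.015, -0.03291441327178148, 0.0095) [242. 324.]
(0.014, 0.03291441327178148, -0.0095) [375. 265.]
(0.014, 0.03291441327178148, 0.0095) [373. 298.]
(-0.015, 0.03291441327178148, -0.0095) [385. 287.]
(-0.015, 0.03291441327178148, 0.0095) [382. 324.]
```

View pics/w3z.png

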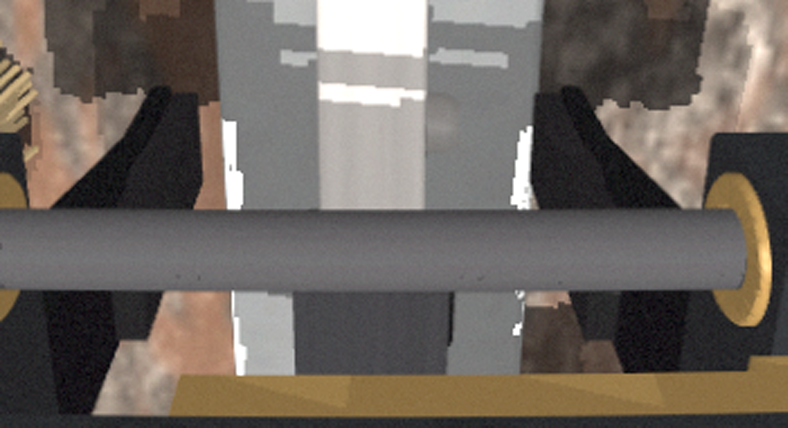

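```bash
python3 - <<'E'
from plan import *
p=imaging.capture("scene");s=r.sense();P=np.array(s['tcp_pos']);R=np.array(s['ee_rot']);print(P.round(4),R[:,0].round(4).tolist())
a=cv2.resize(p["pixels"][220:310,290:400,::-1],None,fx=7,fy=6.6,interpolation=cv2.INTER_CUBIC)
cv2.imwrite("pics/s3.png",cv2.convertScaleAbs(a,alpha=2.))
p=imaging.capture("top");
a=cv2.resize(p["pixels"][200:320,290:420,::-1],None,fx=5,fy=5,interpolation=cv2.INTER_CUBIC)
cv2.imwrite("pics/t3.png",cv2.convertScaleAbs(a,alpha=1.5))
E
```

```text
[ 0.5646 -0.1177  0.0587] [0.0375, 0.0056, -0.9993]
```

View pics/s3.png

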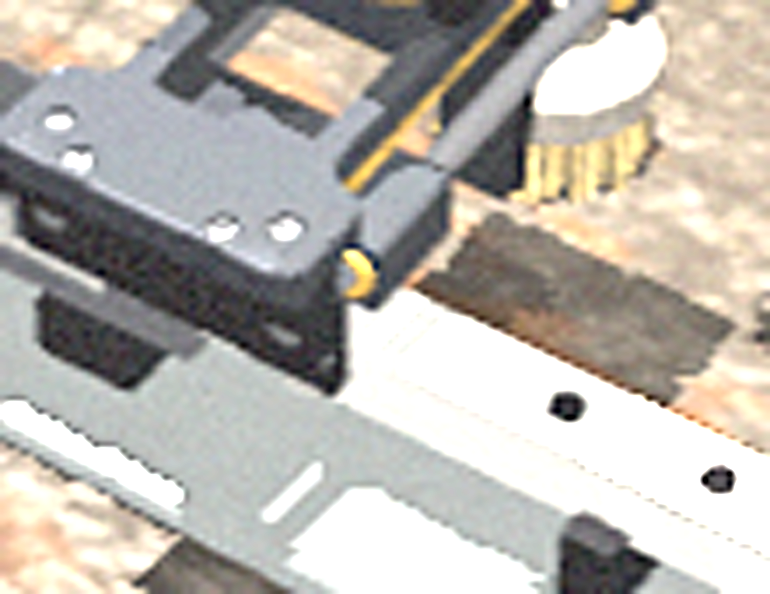

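```bash
python3 - <<'E'
from plan import *
import pickle
p=pickle.load(open("w3.pkl","rb"));P,R=p["P"],p["R"]
for uv,z in(((291.3,317),.061),((339.8,317),.061),((347,304),.049),((347,291),.049),((347,317),.049)):
    b=atz(p,uv,z);print(b.round(4),"tool",(R.T@(b-P)).round(4))
plan([.5625,-.1215,.031],184,1,1)
E
```

```text
[ 0.5742 -0.1045  0.061 ] tool [-0.0016 -0.0105  0.0127]
[ 0.5499 -0.1066  0.061 ] tool [-0.0025  0.0138  0.0122]
[ 0.5459 -0.1083  0.049 ] tool [0.0093 0.0184 0.0107]
[ 0.5466 -0.1157  0.049 ] tool [0.0093 0.0182 0.0032]
[ 0.5452 -0.1007  0.049 ] tool [0.0093 0.0186 0.0183]
[[0.0275, 0.0033, -0.0037]] -0.23 tcp [ 0.5645 -0.1177  0.0586] yaw -176.23
```

View pics/t3.png

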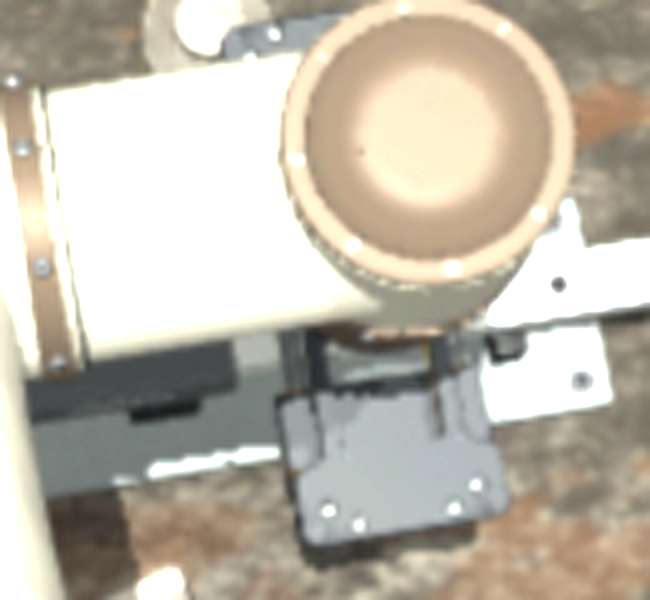

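Request:
apply_moves --pt "0.02 0.002 0" --pt "0.01 0 0" --pt "0.001 0 0" --twist '[0,0,0]' --claw '[0.75,0.75,0.75]'

```text
time_s: 5.55
tcp_pos: [0.5646, -0.1177, 0.0272]
ee_rot: [[0.039, -0.997, -0.066], [0.005, -0.066, 0.998], [-0.999, -0.039, 0.003]]
wrist_force: [0.7, 0.3, 0.2]
gripper_width: 0.75
```

```bash
cat > look.py <<'E'
from plan import *
import sys
n=sys.argv[1]
p=imaging.capture("wrist");save(p,n);s=r.sense();P=np.array(s['tcp_pos']);R=np.array(s['ee_rot'])
print(s['time_s'],P.round(4),"xax",R[:,0].round(4),"yaw",np.degrees(np.arctan2(R[1,1],R[0,1])).round(2),"w",round(s['gripper_width'],3),"F",np.round(s['wrist_force'],1))
for d in imaging.regions_of("button",p)[:1]:
    m=d["mask"];ys,xs=np.where(m);print(d["p"],d["centre"],xs.min(),xs.max(),ys.min(),ys.max())
    for v in (ys.min(),(ys.min()+ys.max())/2,ys.max()):
        b=atz(p,((xs.min()+xs.max())/2,v),.049);print("btn",b.round(4),"tool",(R.T@(b-P)).round(4))
a=p["pixels"][230:440,150:500,::-1];cv2.imwrite("pics/%sz.png"%n,cv2.resize(cv2.convertScaleAbs(a,alpha=1.5),None,fx=2.25,fy=2.25,interpolation=cv2.INTER_CUBIC))
q=imaging.capture("scene")
a=cv2.resize(q["pixels"][200:310,260:420,::-1],None,fx=4.9,fy=4.9,interpolation=cv2.INTER_CUBIC);cv2.imwrite("pics/%ss.png"%n,cv2.convertScaleAbs(a,alpha=1.5))
E
python3 look.py w4
```

```text
5.6 [ 0.5646 -0.1177  0.0274] xax [ 0.0391  0.0055 -0.9992] yaw -176.21 w 0.744 F [-0.1  0.3 -1.1]
0.73 [354.7, 330.3] 342 358 319 344
btn [ 0.5468 -0.116   0.049 ] tool [-0.0223  0.0168  0.0029]
btn [ 0.5462 -0.1098  0.049 ] tool [-0.0223  0.017   0.0092]
btn [ 0.5456 -0.1034  0.049 ] tool [-0.0222  0.0172  0.0156]
```

View pics/w4z.png

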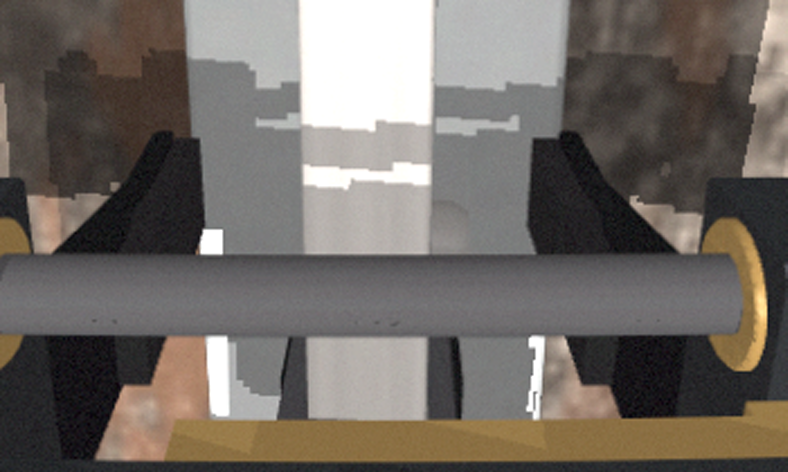

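View pics/w4s.png

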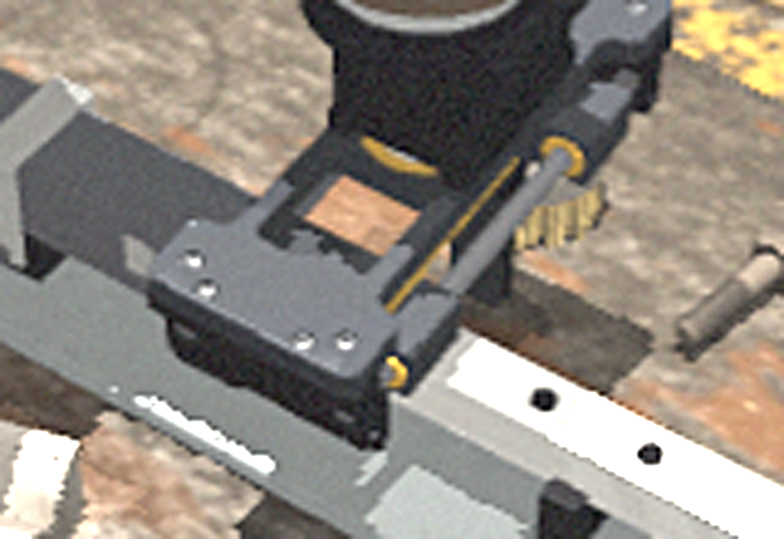

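Request:
apply_moves --pt "0.003 0 0.001" --twist '[0]' --claw '[0.75]'

```text
time_s: 5.8
tcp_pos: [0.5665, -0.1167, 0.0264]
ee_rot: [[0.044, -0.997, -0.067], [0.005, -0.066, 0.998], [-0.999, -0.044, 0.002]]
wrist_force: [0.4, -0.2, 0.3]
gripper_width: 0.749
```

```bash
python3 - <<'E'
from plan import *
for i in range(3):
    imaging.capture("top");s=r.sense();print(np.round(s['tcp_pos'],4),np.round(s['wrist_force'],1),np.round(s['moment'],2))
E
```

```text
[ 0.566  -0.1165  0.0257] [ 0.7 -0.  -0.5] [0.02 0.06 0.02]
[ 0.5657 -0.1165  0.0257] [ 0.2  0.2 -0.1] [ 0.04  0.09 -0.02]
[ 0.5657 -0.1166  0.0258] [-0.2  0.1  0.3] [ 0.03  0.04 -0.05]
```

Request:
apply_moves --pt "0.005 0.001 0.0" --twist '[0]' --claw '[0.75]'

```text
time_s: 6.05
tcp_pos: [0.5658, -0.1166, 0.0215]
ee_rot: [[0.044, -0.997, -0.067], [0.005, -0.067, 0.998], [-0.999, -0.044, 0.002]]
wrist_force: [1.1, -0.0, -0.3]
gripper_width: 0.752
```

```bash
python3 look.py w5
```

```text
6.1 [ 0.5645 -0.1166  0.0201] xax [ 0.0414  0.0057 -0.9991] yaw -176.2 w 0.752 F [-0.5 -1.1 -0.3]
0.73 [316.5, 176.6] 278 362 0 417
btn [ 0.5702 -0.2388  0.049 ] tool [-0.0293  0.0013 -0.1223]
btn [ 0.5648 -0.1651  0.049 ] tool [-0.0291  0.0018 -0.0484]
btn [ 0.5574 -0.0651  0.049 ] tool [-0.0288  0.0025  0.0519]
```

View pics/w5z.png

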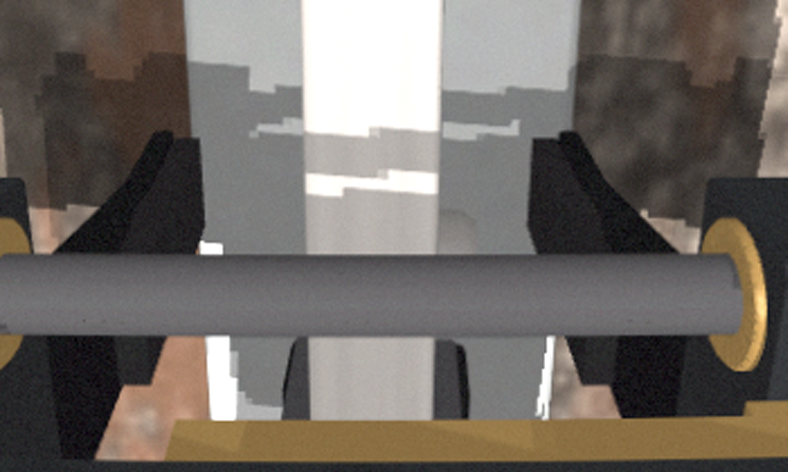

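View pics/w5s.png

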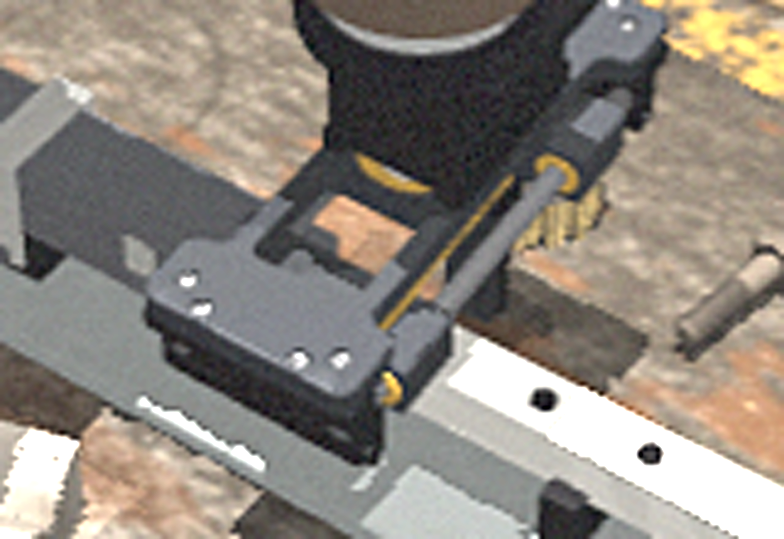

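```bash
python3 - <<'E'
from plan import *
q=imaging.capture("scene");s=r.sense();P=np.array(s['tcp_pos']);R=np.array(s['ee_rot']);print(P)
w=imaging.capture("wrist")
for y in(.095,.0585):
 for x in(-.1,-.056,-.03,.014):
  for z in(-.0375,.0375): print((x,y,z),((proj(q,P+R@[x,y,z])[0]-[260,200])*4.9).round(0),proj(w,P+R@[x,y,z])[0].round(0))
for x in (.014,-.02):
  for z in(-.0095,.0095): print('finger',x,z,((proj(q,P+R@[x,.0327,z])[0]-[260,200])*4.9).round(0),proj(w,P+R@[x,.0327,z])[0].round(0))
E
```

```text
[ 0.5647169  -0.11663612  0.0205285 ]
(-0.1, 0.095, -0.0375) [348. 470.] [703. 315.]
(-0.1, 0.095, 0.0375) [143. 359.] [624. 537.]
(-0.056, 0.095, -0.0375) [349. 555.] [589. 257.]
(-0.056, 0.095, 0.0375) [153. 446.] [548. 434.]
(-0.03, 0.095, -0.0375) [350. 603.] [547. 237.]
(-0.03, 0.095, 0.0375) [158. 494.] [518. 393.]
(0.014, 0.095, -0.0375) [351. 677.] [499. 213.]
(0.014, 0.095, 0.0375) [167. 571.] [480. 343.]
(-0.1, 0.0585, -0.0375) [416. 388.] [562. 318.]
(-0.1, 0.0585, 0.0375) [214. 282.] [509. 543.]
(-0.056, 0.0585, -0.0375) [415. 475.] [485. 258.]
(-0.056, 0.0585, 0.0375) [221. 371.] [459. 436.]
(-0.03, 0.0585, -0.0375) [414. 523.] [459. 237.]
(-0.03, 0.0585, 0.0375) [224. 419.] [440. 394.]
(0.014, 0.0585, -0.0375) [413. 599.] [428. 213.]
(0.014, 0.0585, 0.0375) [230. 497.] [416. 344.]
finger 0.014 -0.0095 [385. 508.] [375. 265.]
finger 0.014 0.0095 [340. 483.] [373. 298.]
finger -0.02 -0.0095 [386. 449.] [386. 291.]
finger -0.02 0.0095 [338. 424.] [384. 329.]
```

```bash
python3 - <<'E'
from plan import *
s=r.sense();P=np.array(s['tcp_pos']);R=np.array(s['ee_rot']);print(P.round(4),R.round(3).tolist())
w=imaging.capture("wrist")
for uv,z in(((284.7,297),.061),((345.1,297),.061),((353,322.4),.049),((285,330),.061),((344.5,330),.061)):
    b=atz(w,uv,z);print(b.round(4),"tool",(R.T@(b-P)).round(4))
E
```

```text
[ 0.5649 -0.1167  0.0207] [[0.042, -0.997, -0.067], [0.005, -0.066, 0.998], [-0.999, -0.042, 0.003]]
[ 0.575  -0.1318  0.061 ] tool [-0.0399 -0.0108 -0.0157]
[ 0.5516 -0.1339  0.061 ] tool [-0.0409  0.0127 -0.0162]
[ 0.5462 -0.1169  0.049 ] tool [-0.0291  0.0175  0.0011]
[ 0.5742 -0.1174  0.061 ] tool [-0.0399 -0.0109 -0.0013]
[ 0.5505 -0.1195  0.061 ] tool [-0.0409  0.0128 -0.0018]
```

Request:
apply_moves --pt "0.006 0.001 -0.002" --pt "0.0055 0.0 -0.001" --twist '[0,0]' --claw '[0.5,0.5]'

```text
time_s: 6.55
tcp_pos: [0.5654, -0.1197, 0.0095]
ee_rot: [[0.044, -0.997, -0.067], [0.005, -0.067, 0.998], [-0.999, -0.044, 0.003]]
wrist_force: [0.2, 0.1, -0.3]
gripper_width: 0.645
```

```bash
python3 look.py w6
```

```text
6.6 [ 0.5649 -0.1198  0.0085] xax [ 0.0426  0.0055 -0.9991] yaw -176.18 w 0.604 F [-0.7  0.2 -1.4]
```

View pics/w6z.png

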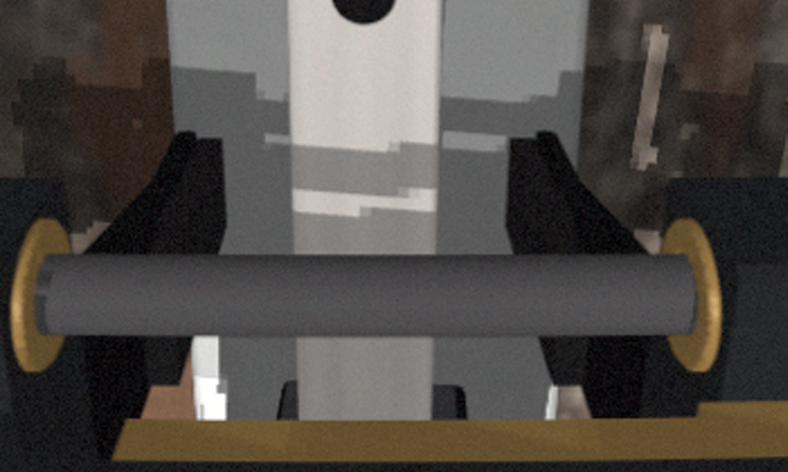

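Request:
apply_moves --pt "0.0 0.0 0.001" --pt "0 0 0" --pt "0 0 0" --twist '[0,0,0]' --claw '[0.4,0.2,0.2]'

```text
time_s: 7.0
tcp_pos: [0.5637, -0.1187, 0.0088]
ee_rot: [[0.04, -0.997, -0.067], [0.005, -0.067, 0.998], [-0.999, -0.04, 0.003]]
wrist_force: [3.3, -0.4, -1.2]
gripper_width: 0.31
```

```bash
python3 look.py w7; python3 look.py w8
```

```text
7.05 [ 0.5647 -0.1187  0.009 ] xax [ 0.042   0.0053 -0.9991] yaw -176.16 w 0.273 F [ 1.6 -0.1 -2.2]
7.2 [ 0.5647 -0.1186  0.0089] xax [ 0.0417  0.0053 -0.9991] yaw -176.17 w 0.273 F [-0.9  0.8 -1.4]
0.62 [313.8, 175.3] 270 351 0 417
btn [ 0.5717 -0.2374  0.049 ] tool [-0.0404 -0.0007 -0.1189]
btn [ 0.5671 -0.1696  0.049 ] tool [-0.0402 -0.0007 -0.0509]
btn [ 0.561  -0.0775  0.049 ] tool [-0.04   -0.0007  0.0414]
```

View pics/w8z.png

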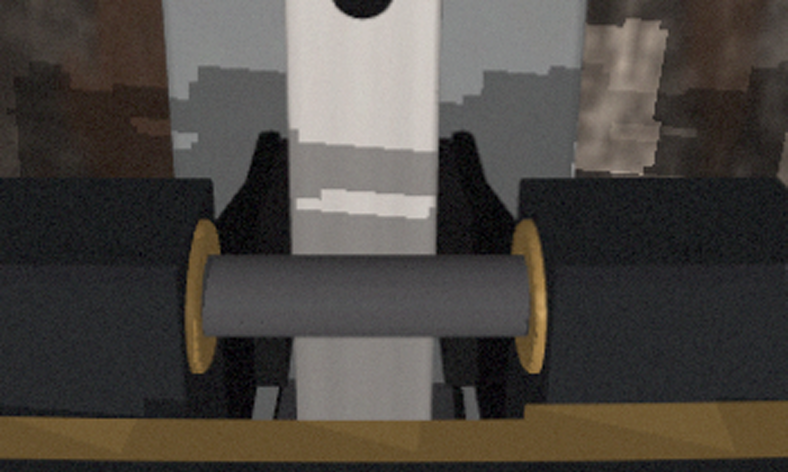

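View pics/w8s.png

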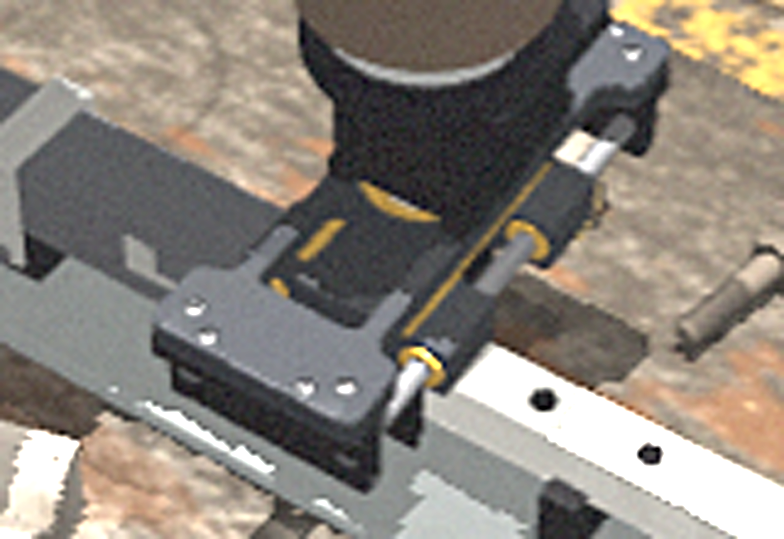

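```bash
python3 - <<'E'
from plan import *
w=imaging.capture("wrist")
f=lambda X:((proj(w,X)[0]-[150,230])*2.25).round(0)
for dy in(-.007,0,.007):
  print("btn",dy,f([.5445,-.1085+dy,.052]),f([.552,-.1085+dy,.052]))
s=r.sense();P=np.array(s['tcp_pos']);R=np.array(s['ee_rot'])
for x in(-.02,-.039,-.058):
  for z in(-.0095,.0095): print("pad",x,z,f(P+R@[x,.012,z]))
print("mouth",f([.5415,-.075,.068]),f([.5415,-.075,.04]))
a=w["pixels"][385:425,310:400,::-1];cv2.imwrite("pics/w9.png",cv2.resize(cv2.convertScaleAbs(a,alpha=2.5),None,fx=8.5,fy=8.5,interpolation=cv2.INTER_NEAREST))
E
```

```text
btn -0.007 [468. 266.] [425. 262.]
btn 0 [464. 300.] [422. 296.]
btn 0.007 [460. 333.] [418. 330.]
pad -0.02 -0.0095 [426. 138.]
pad -0.02 0.0095 [424. 224.]
pad -0.039 -0.0095 [433. 181.]
pad -0.039 0.0095 [431. 275.]
pad -0.058 -0.0095 [442. 235.]
pad -0.058 0.0095 [439. 338.]
mouth [466. 517.] [458. 408.]
```

View pics/w9.png

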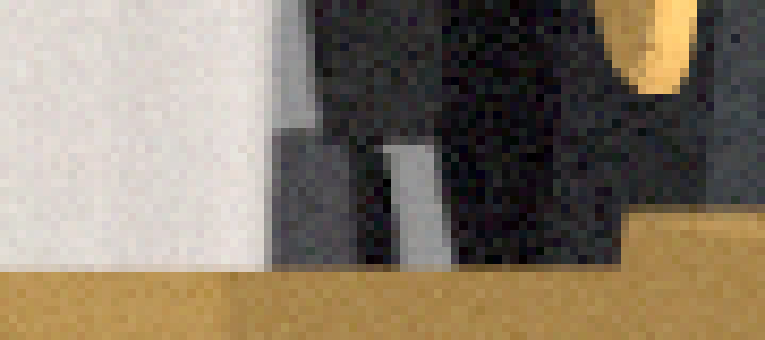

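Request:
apply_moves --pt "0 0 0.003" --pt "0 0 0.003" --pt "0 0 0.003" --pt "0 0 0.003" --twist '[0,0,0,0]' --claw '[0.2,0.2,0.2,0.2]'

```text
time_s: 7.75
tcp_pos: [0.5631, -0.107, 0.0088]
ee_rot: [[0.04, -0.997, -0.066], [0.004, -0.066, 0.998], [-0.999, -0.04, 0.002]]
wrist_force: [-0.2, -1.5, -0.9]
gripper_width: 0.272
```

Leg follows with only about 1.5 N of drag.

Request:
apply_moves --pt "0 0 0.003" --pt "0 0 0.003" --pt "0 0 0.003" --pt "0 0 0.002" --twist '[0,0,0,0]' --claw '[0.2,0.2,0.2,0.2]'

```text
time_s: 8.15
tcp_pos: [0.5623, -0.0948, 0.0088]
ee_rot: [[0.04, -0.997, -0.066], [0.004, -0.066, 0.998], [-0.999, -0.04, 0.002]]
wrist_force: [-0.3, -1.7, -1.7]
gripper_width: 0.272
```

```bash
python3 look.py w10
```

```text
8.2 [ 0.5623 -0.0946  0.0088] xax [ 0.04    0.0044 -0.9992] yaw -176.2 w 0.271 F [ 0.3  0.1 -0.1]
```

View pics/w10s.png

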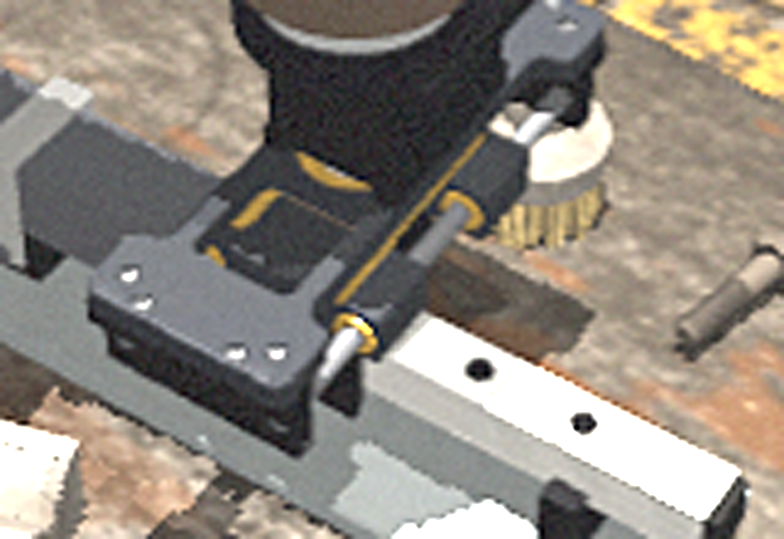

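View pics/w10z.png

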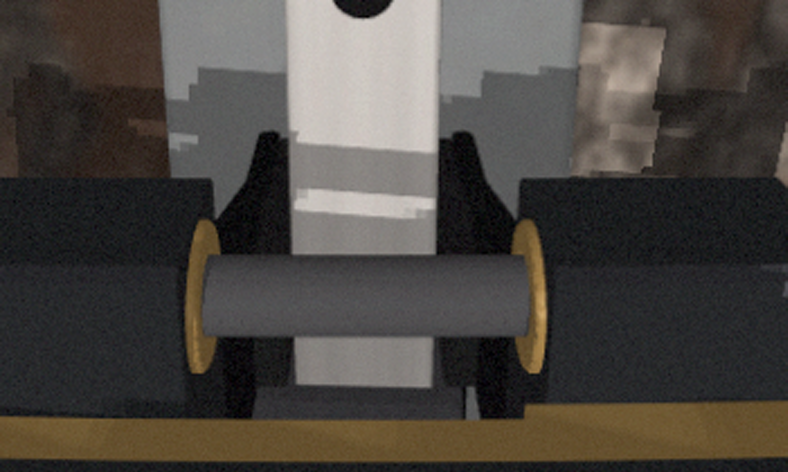

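```bash
python3 - <<'E'
from plan import *
w=imaging.capture("wrist");s=r.sense();P=np.array(s['tcp_pos']);R=np.array(s['ee_rot'])
for u in(300,360,420):
  b=atz(w,(u/2.25+150,387/2.25+230),.068);print(b.round(4),(R.T@(b-P)).round(4))
E
```

```text
[ 0.5694 -0.0757  0.068 ] [-0.0587 -0.0107  0.0185]
[ 0.5595 -0.0767  0.068 ] [-0.0591 -0.0008  0.0182]
[ 0.5497 -0.0777  0.068 ] [-0.0595  0.0091  0.0179]
```

Request:
apply_moves --pt "0 0 0.0015" --pt "0 0 0.0015" --twist '[0,0]' --claw '[0.2,0.2]'

```text
time_s: 8.55
tcp_pos: [0.5621, -0.0918, 0.0088]
ee_rot: [[0.04, -0.997, -0.066], [0.004, -0.066, 0.998], [-0.999, -0.04, 0.002]]
wrist_force: [0.7, -1.8, -2.2]
gripper_width: 0.272
```

Request:
apply_moves --pt "0 0 0.0015" --twist '[0]' --claw '[0.2]'

```text
time_s: 8.65
tcp_pos: [0.562, -0.0905, 0.0088]
ee_rot: [[0.04, -0.997, -0.066], [0.004, -0.066, 0.998], [-0.999, -0.04, 0.002]]
wrist_force: [0.6, -2.3, -0.9]
gripper_width: 0.272
```

Request:
apply_moves --pt "0 0 0.001" --twist '[0]' --claw '[0.2]'

```text
time_s: 8.75
tcp_pos: [0.562, -0.0896, 0.0088]
ee_rot: [[0.04, -0.997, -0.066], [0.004, -0.066, 0.998], [-0.999, -0.04, 0.001]]
wrist_force: [0.6, -1.9, -1.1]
gripper_width: 0.275
```

```bash
python3 look.py w11
```

```text
8.8 [ 0.562  -0.0895  0.0088] xax [ 0.0401  0.0041 -0.9992] yaw -176.23 w 0.275 F [ 0.6 -1.7 -1.5]
```

View pics/w11z.png

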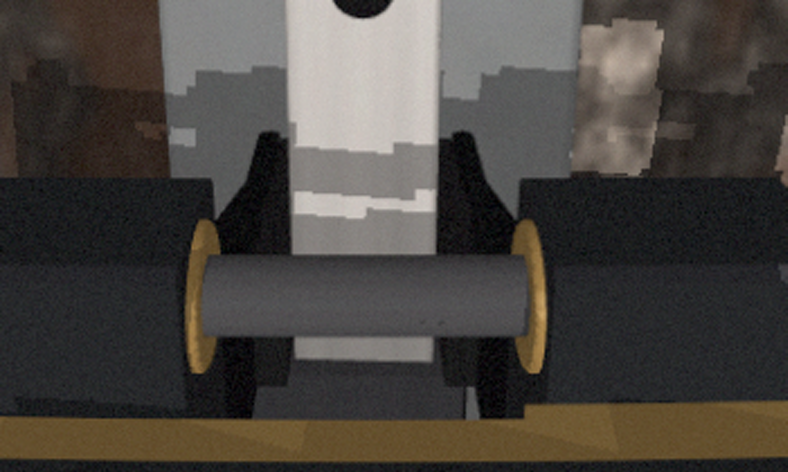

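Request:
apply_moves --pt "0 0 0.001" --twist '[0]' --claw '[0.2]'

```text
time_s: 9.0
tcp_pos: [0.5621, -0.0886, 0.0088]
ee_rot: [[0.04, -0.997, -0.066], [0.004, -0.066, 0.998], [-0.999, -0.041, 0.002]]
wrist_force: [0.0, -1.4, -2.3]
gripper_width: 0.274
```

Request:
apply_moves --pt "0 0 0.001" --twist '[0]' --claw '[0.2]'

```text
time_s: 9.1
tcp_pos: [0.5621, -0.0876, 0.0088]
ee_rot: [[0.041, -0.997, -0.065], [0.004, -0.065, 0.998], [-0.999, -0.041, 0.002]]
wrist_force: [1.7, -1.3, -1.3]
gripper_width: 0.277
```

```bash
python3 look.py w12
```

```text
9.15 [ 0.5621 -0.0874  0.0089] xax [ 0.0406  0.0042 -0.9992] yaw -176.24 w 0.275 F [ 0.8 -1.5 -1.6]
```

View pics/w12z.png

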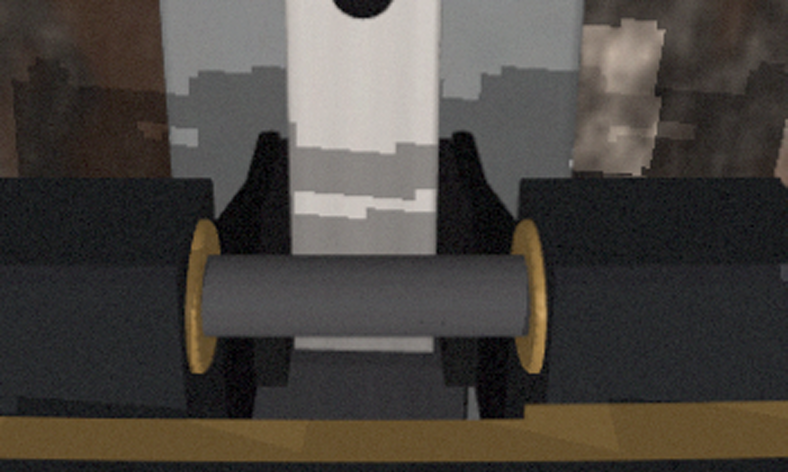

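Request:
apply_moves --pt "0 0 0" --pt "0 0 0" --pt "0 0 -0.002" --pt "0 0 -0.025" --pt "0 0 -0.033" --pt "0 0 0" --twist '[0,0,0,0,0,0]' --claw '[0.5,0.5,0.5,0.5,0.5,0.5]'

```text
time_s: 9.85
tcp_pos: [0.567, -0.1474, 0.0099]
ee_rot: [[0.042, -0.997, -0.069], [0.005, -0.069, 0.998], [-0.999, -0.042, 0.002]]
wrist_force: [0.2, -0.1, 0.1]
gripper_width: 0.498
```

```bash
python3 look.py w13
```

```text
9.9 [ 0.5668 -0.1462  0.0099] xax [ 0.0418  0.0054 -0.9991] yaw -175.99 w 0.496 F [-0.1 -0.4 -0.2]
```

View pics/w13.png

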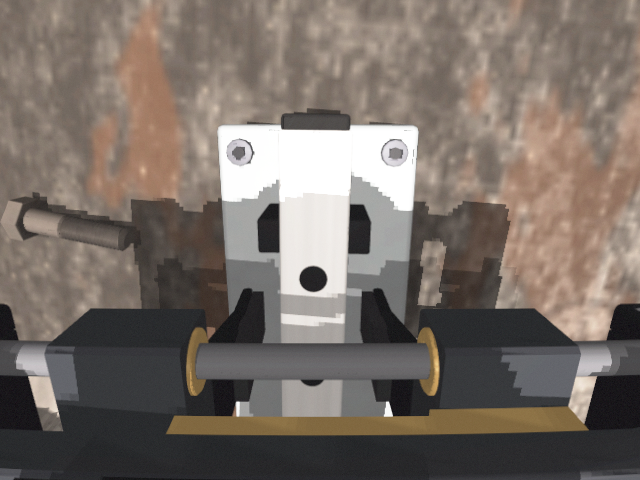

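View pics/w13s.png

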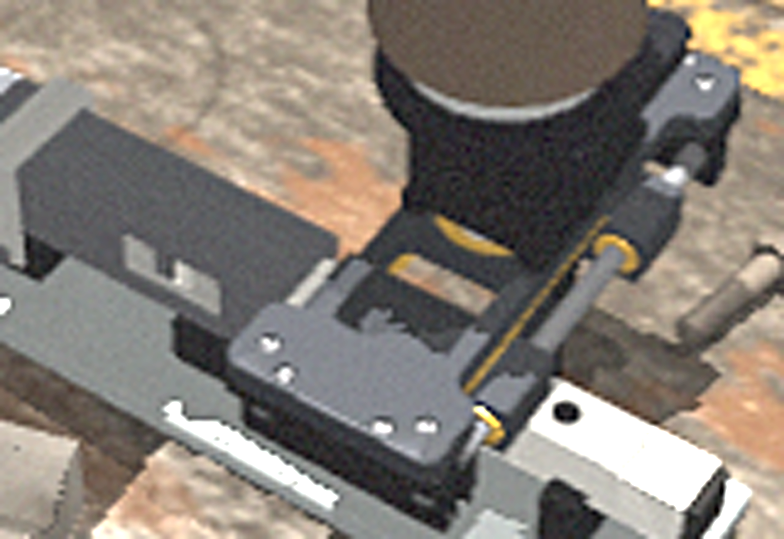

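```bash
python3 - <<'E'
from plan import *
w=imaging.capture("wrist")
for uv in((315,114),(315,129)): print("end",atz(w,uv,.061).round(4))
q=imaging.capture("scene");a=np.radians(93.9);O=np.array([.5605,-.0755])
f=lambda x,y,z:[*(O+x*np.array([np.cos(a),np.sin(a)])+y*np.array([-np.sin(a),np.cos(a)])),z]
o=(275,230);img=cv2.resize(q["pixels"][230:290,275:345,::-1],None,fx=11,fy=11,interpolation=cv2.INTER_CUBIC)
for x in(0,.02,.038,.047,.056,.08):
  u=proj(q,f(x,.018,.05))[0];print(x,u.round(1));cv2.circle(img,tuple(int(v) for v in (u-o)*11),4,(0,0,255),-1)
u=proj(q,f(0,.018,.068))[0];cv2.circle(img,tuple(int(v) for v in (u-o)*11),4,(0,255,0),-1)
cv2.imwrite("pics/win.png",img)
E
```

```text
end [ 0.5698 -0.2285  0.061 ]
end [ 0.5694 -0.2239  0.061 ]
0 [318.  268.5]
0.02 [308.3 263.4]
0.038 [299.7 258.9]
0.047 [295.4 256.7]
0.056 [291.2 254.5]
0.08 [280.1 248.7]
```

View pics/win.png

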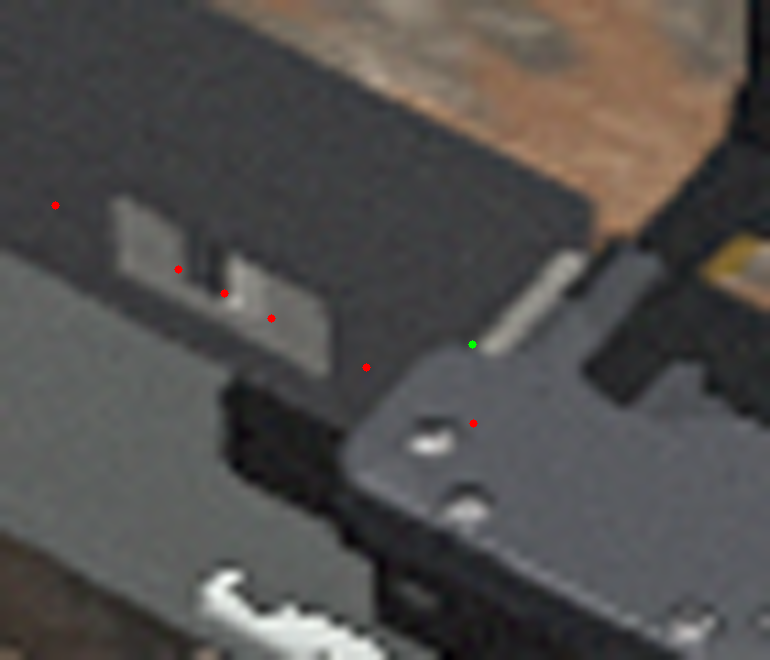

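Request:
apply_moves --pt "0 0 0" --pt "0 0 0" --pt "0 0 0" --pt "0 0 0.001" --pt "0 0 0.002" --pt "0 0 0.003" --pt "0 0 0.003" --twist '[0,0,0,0,0,0,0]' --claw '[0.2,0.2,0.2,0.2,0.2,0.2,0.2]'

```text
time_s: 10.8
tcp_pos: [0.5671, -0.1365, 0.01]
ee_rot: [[0.043, -0.996, -0.078], [0.001, -0.078, 0.997], [-0.999, -0.043, -0.002]]
wrist_force: [0.3, -7.0, -0.8]
gripper_width: 0.275
```

```bash
python3 look.py w14; python3 - <<'E'
from plan import *
q=imaging.capture("scene")
cv2.imwrite("pics/win2.png",cv2.resize(q["pixels"][225:300,270:370,::-1],None,fx=8,fy=8,interpolation=cv2.INTER_CUBIC))
w=imaging.capture("wrist");save(w,"w14b")
E
```

```text
10.85 [ 0.5671 -0.1362  0.01  ] xax [ 0.0426  0.0012 -0.9991] yaw -175.54 w 0.277 F [ 2.1 -5.9 -2. ]
```

View pics/w14b.png

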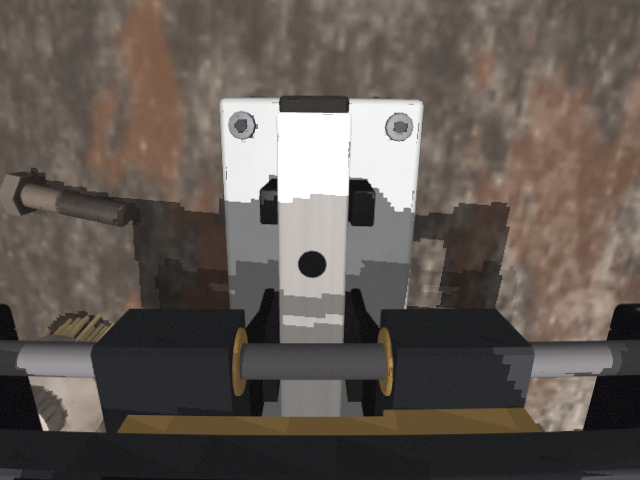

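View pics/win2.png

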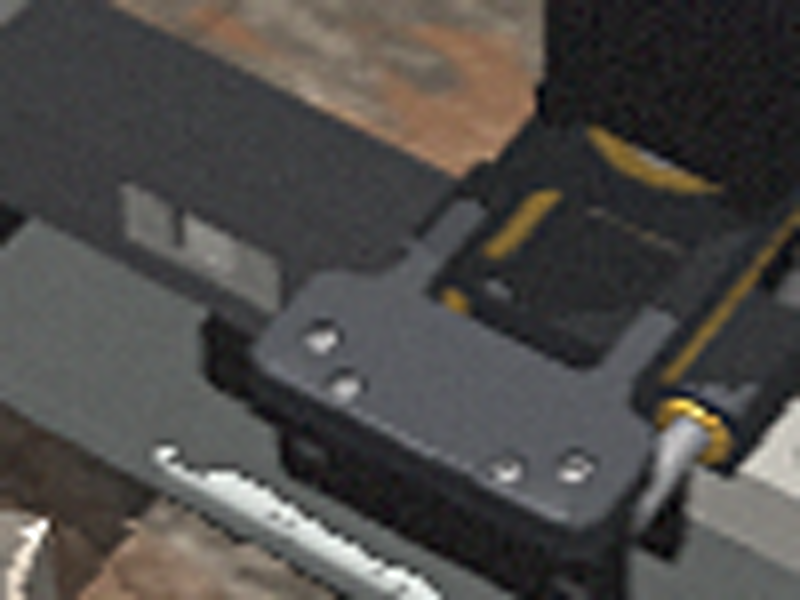

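Request:
apply_moves --pt "0 0 0.002" --pt "0 0 0.002" --pt "0 0 0.002" --twist '[0,0,0]' --claw '[0.2,0.2,0.2]'

```text
time_s: 11.35
tcp_pos: [0.5669, -0.1335, 0.01]
ee_rot: [[0.043, -0.996, -0.077], [-0.002, -0.077, 0.997], [-0.999, -0.042, -0.005]]
wrist_force: [2.1, -6.5, -1.7]
gripper_width: 0.277
```

```bash
python3 look.py w15; python3 - <<'E'
from plan import *
q=imaging.capture("scene")
cv2.imwrite("pics/win3.png",cv2.resize(q["pixels"][225:300,270:370,::-1],None,fx=8,fy=8,interpolation=cv2.INTER_CUBIC))
E
```

```text
11.4 [ 0.5669 -0.1333  0.01  ] xax [ 0.0427 -0.0019 -0.9991] yaw -175.56 w 0.274 F [ 1.5 -5.7 -2.6]
```

View pics/w15.png

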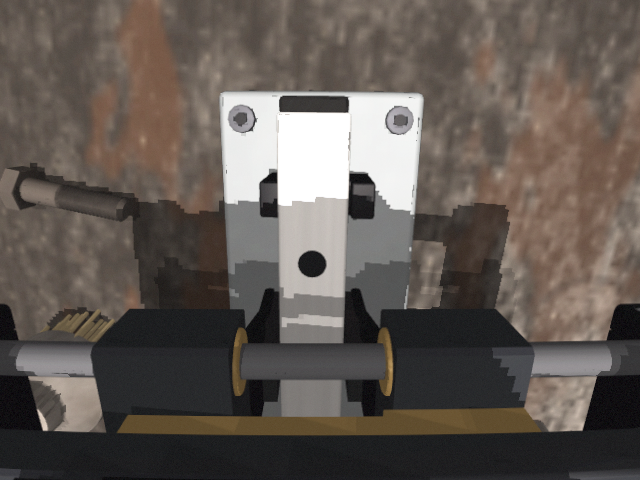

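View pics/win3.png

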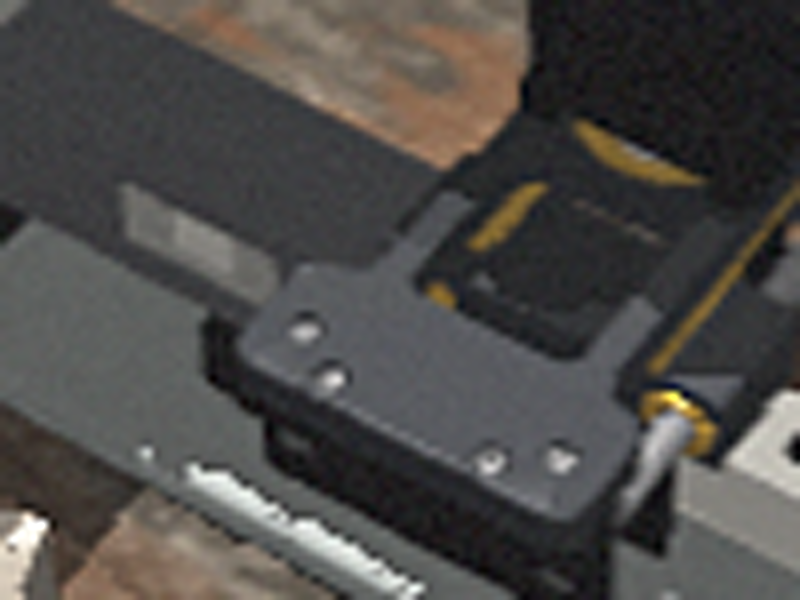

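```bash
cat > hole.py <<'E'
from plan import *
import sys
w=imaging.capture("wrist")
g=cv2.cvtColor(w["pixels"],cv2.COLOR_RGB2GRAY)
h=g[:340,285:340].copy();m=(h<45).astype(np.uint8)
n,l,st,c=cv2.connectedComponentsWithStats(m)
for i in range(1,n):
    if 150<st[i,4]<1500 and abs(st[i,2]-st[i,3])<8:
        uv=c[i]+[285,0];print("hole",uv.round(1),st[i].tolist(),atz(w,uv,.061).round(4))
E
python3 hole.py; python3 - <<'E'
from h import *
import pickle
p=pickle.load(open("w2.pkl","rb"));print(atz(p,(321.5,190.5),.061),atz(p,(324,93),.061))
E
```

```text
hole [311.6 263.7] [14, 252, 27, 25, 526] [ 0.5675 -0.1665  0.061 ]
[ 0.56666191 -0.16681071  0.061     ] [ 0.56926289 -0.20670976  0.061     ]
```

Request:
apply_moves --pt "0 0 0.004" --pt "0 0 0.004" --pt "0 0 0.004" --pt "0 0 0.004" --twist '[0,0,0,0]' --claw '[0.2,0.2,0.2,0.2]'

```text
time_s: 12.0
tcp_pos: [0.5661, -0.1216, 0.0101]
ee_rot: [[0.043, -0.996, -0.076], [-0.006, -0.076, 0.997], [-0.999, -0.042, -0.01]]
wrist_force: [1.7, -6.7, -1.7]
gripper_width: 0.271
```

```bash
python3 hole.py
```

```text
hole [311.5 263.2] [14, 251, 26, 26, 527] [ 0.5667 -0.1547  0.061 ]
```

Request:
apply_moves --pt "0 0 0.004" --pt "0 0 0.004" --pt "0 0 0.004" --pt "0 0 0.0035" --twist '[0,0,0,0]' --claw '[0.2,0.2,0.2,0.2]'

```text
time_s: 12.45
tcp_pos: [0.5652, -0.1096, 0.0101]
ee_rot: [[0.043, -0.996, -0.075], [-0.011, -0.075, 0.997], [-0.999, -0.042, -0.014]]
wrist_force: [1.3, -6.9, -1.2]
gripper_width: 0.272
```

```bash
python3 hole.py
```

```text
hole [311.4 263. ] [14, 251, 26, 25, 524] [ 0.5659 -0.1425  0.061 ]
```

Request:
apply_moves --pt "0 0 0.003" --pt "0 0 0.0025" --twist '[0,0]' --claw '[0.2,0.2]'

```text
time_s: 12.7
tcp_pos: [0.565, -0.1057, 0.0101]
ee_rot: [[0.043, -0.996, -0.074], [-0.013, -0.075, 0.997], [-0.999, -0.042, -0.016]]
wrist_force: [1.9, -6.7, -0.9]
gripper_width: 0.276
```

Request:
apply_moves --pt "0 0 0.0025" --pt "0 0 0.0025" --twist '[0,0]' --claw '[0.2,0.2]'

```text
time_s: 12.9
tcp_pos: [0.5648, -0.1027, 0.0102]
ee_rot: [[0.043, -0.996, -0.074], [-0.015, -0.074, 0.997], [-0.999, -0.042, -0.018]]
wrist_force: [1.6, -6.5, -0.6]
gripper_width: 0.274
```

```bash
python3 hole.py;python3 - <<'E'
from plan import *
q=imaging.capture("scene")
cv2.imwrite("pics/win4.png",cv2.resize(q["pixels"][225:300,270:370,::-1],None,fx=8,fy=8,interpolation=cv2.INTER_CUBIC))
E
```

```text
hole [311.3 262.8] [13, 251, 27, 25, 530] [ 0.5654 -0.1354  0.061 ]
```

View pics/win4.png

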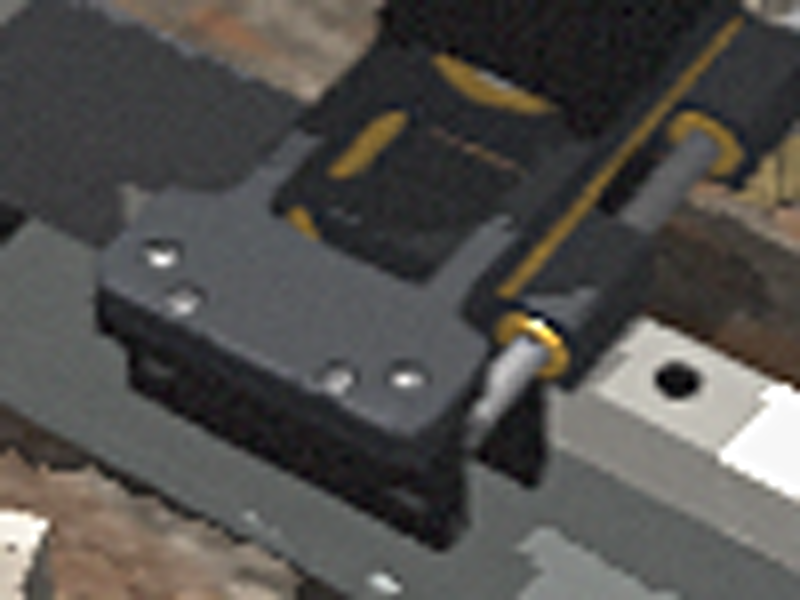

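Request:
apply_moves --pt "0 0 0.0025" --twist '[0]' --claw '[0.2]'

```text
time_s: 13.1
tcp_pos: [0.5647, -0.1011, 0.0103]
ee_rot: [[0.043, -0.996, -0.073], [-0.016, -0.074, 0.997], [-0.999, -0.042, -0.019]]
wrist_force: [0.9, -6.2, -0.3]
gripper_width: 0.274
```

Request:
apply_moves --pt "0 0 0.0025" --twist '[0]' --claw '[0.2]'

```text
time_s: 13.2
tcp_pos: [0.5646, -0.0996, 0.0103]
ee_rot: [[0.043, -0.996, -0.073], [-0.017, -0.074, 0.997], [-0.999, -0.042, -0.02]]
wrist_force: [1.4, -6.3, -1.2]
gripper_width: 0.276
```

Request:
apply_moves --pt "0 0 0.002" --twist '[0]' --claw '[0.2]'

```text
time_s: 13.3
tcp_pos: [0.5645, -0.0986, 0.0104]
ee_rot: [[0.043, -0.996, -0.073], [-0.018, -0.074, 0.997], [-0.999, -0.042, -0.021]]
wrist_force: [2.0, -6.7, -1.6]
gripper_width: 0.274
```

Request:
apply_moves --pt "0 0 0.002" --twist '[0]' --claw '[0.2]'

```text
time_s: 13.4
tcp_pos: [0.5644, -0.0975, 0.0104]
ee_rot: [[0.043, -0.996, -0.073], [-0.019, -0.073, 0.997], [-0.999, -0.042, -0.022]]
wrist_force: [2.0, -6.5, -1.3]
gripper_width: 0.277
```

Request:
apply_moves --pt "0 0 0.002" --twist '[0]' --claw '[0.2]'

```text
time_s: 13.5
tcp_pos: [0.5643, -0.0959, 0.0104]
ee_rot: [[0.043, -0.996, -0.072], [-0.019, -0.073, 0.997], [-0.999, -0.042, -0.022]]
wrist_force: [1.1, -0.9, -1.0]
gripper_width: 0.275
```

Request:
apply_moves --pt "0 0 0.002" --twist '[0]' --claw '[0.2]'

```text
time_s: 13.6
tcp_pos: [0.5638, -0.094, 0.0101]
ee_rot: [[0.043, -0.997, -0.071], [-0.019, -0.072, 0.997], [-0.999, -0.041, -0.022]]
wrist_force: [-0.1, -1.1, -1.5]
gripper_width: 0.273
```

Request:
apply_moves --pt "0 0 0.001" --twist '[0]' --claw '[0.2]'

```text
time_s: 13.7
tcp_pos: [0.5636, -0.0928, 0.0101]
ee_rot: [[0.042, -0.997, -0.071], [-0.019, -0.072, 0.997], [-0.999, -0.041, -0.022]]
wrist_force: [0.9, -2.5, 0.2]
gripper_width: 0.276
```

Request:
apply_moves --pt "0 0 0.001" --twist '[0]' --claw '[0.2]'

```text
time_s: 13.8
tcp_pos: [0.5634, -0.0917, 0.0101]
ee_rot: [[0.042, -0.997, -0.071], [-0.019, -0.072, 0.997], [-0.999, -0.041, -0.022]]
wrist_force: [1.0, -2.2, -0.3]
gripper_width: 0.278
```

Request:
apply_moves --pt "0 0 0.001" --twist '[0]' --claw '[0.2]'

```text
time_s: 13.9
tcp_pos: [0.5633, -0.0907, 0.0101]
ee_rot: [[0.042, -0.997, -0.072], [-0.019, -0.072, 0.997], [-0.999, -0.041, -0.022]]
wrist_force: [0.8, -3.6, -0.4]
gripper_width: 0.275
```

```bash
python3 hole.py; python3 look.py w20
```

```text
hole [311.2 262.6] [13, 250, 27, 26, 530] [ 0.564  -0.1232  0.061 ]
14.0 [ 0.5633 -0.0906  0.0101] xax [ 0.042  -0.0189 -0.9989] yaw -175.84 w 0.275 F [ 1.  -1.4 -0. ]
0.19 [350.4, 120.4] 213 426 0 417
btn [ 0.5681 -0.2096  0.049 ] tool [-0.0365  0.0023 -0.1199]
btn [ 0.5627 -0.1403  0.049 ] tool [-0.038   0.0026 -0.0504]
btn [ 0.5554 -0.0488  0.049 ] tool [-0.04    0.0032  0.0414]
```

View pics/w20.png

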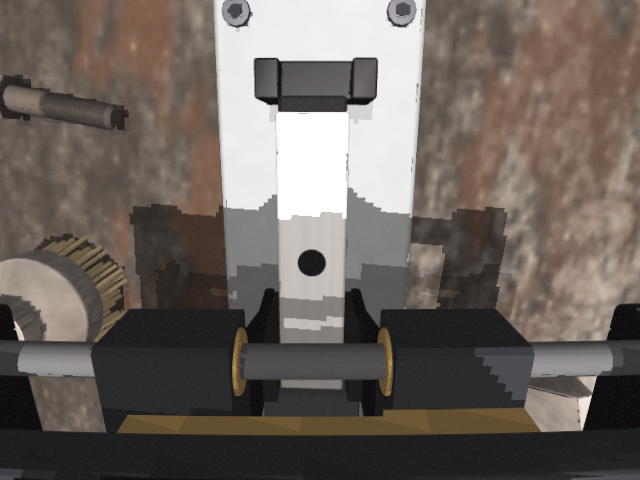

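Request:
apply_moves --pt "0 0 0" --pt "0 0 0" --pt "0 0 0" --pt "-0.03 0 0" --pt "-0.04 0 -0.03" --pt "0 0 -0.04" --pt "0 0 0" --twist '[0,0,0,0,0,0,0]' --claw '[0.5,0.5,0.5,0.5,0.5,0.5,0.5]'

```text
time_s: 14.8
tcp_pos: [0.5658, -0.1592, 0.0838]
ee_rot: [[0.041, -0.996, -0.076], [-0.019, -0.077, 0.997], [-0.999, -0.04, -0.022]]
wrist_force: [0.6, -0.4, -1.8]
gripper_width: 0.502
```

```bash
python3 - <<'E'
from plan import *
q=imaging.capture("scene");save(q,"s21")
cv2.imwrite("pics/win5.png",cv2.resize(q["pixels"][225:300,270:370,::-1],None,fx=8,fy=8,interpolation=cv2.INTER_CUBIC))
for d in imaging.regions_of("button",q)[:2]: print(d["p"],d["centre"],d["mask"].sum())
w=imaging.capture("wrist");save(w,"w21");print(r.sense()["wrist_force"],r.sense()["tcp_pos"])
E
```

```text
0.49 [293.8, 256.2] 55
[ 0.09670897  0.62798883 -0.25219377] [ 0.56541494 -0.15631421  0.08295285]
```

View pics/win5.png

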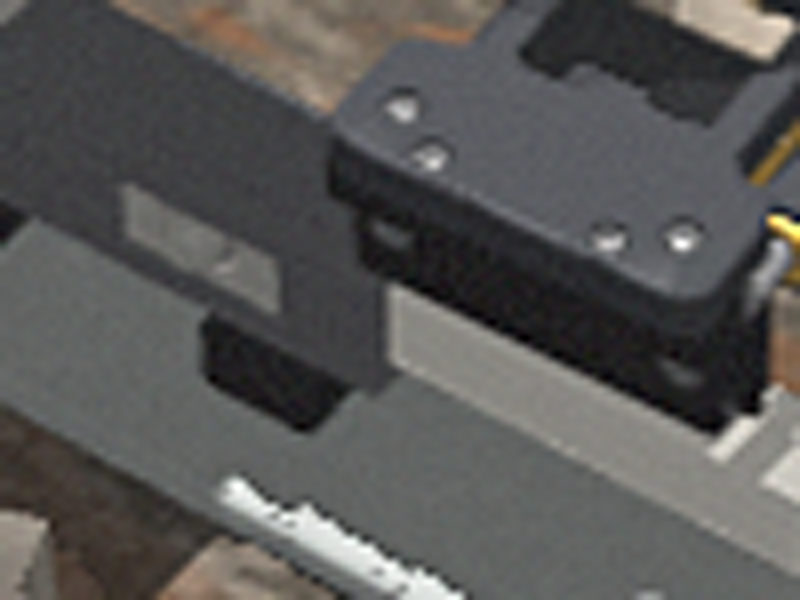

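View pics/w21.png

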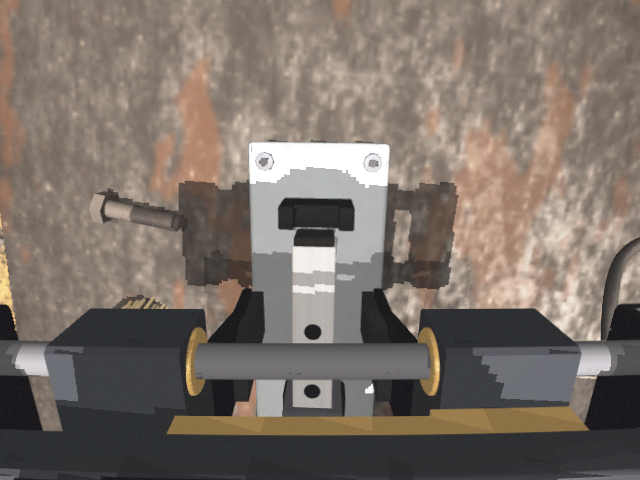

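Request:
apply_moves --pt "-0.04 0 -0.04" --pt "-0.04 0 -0.04" --pt "-0.03 0 -0.04" --twist '[0,0,0]' --claw '[0.5,0.5,0.5]'

```text
time_s: 15.25
tcp_pos: [0.567, -0.2639, 0.1856]
ee_rot: [[0.021, -0.996, -0.091], [-0.015, -0.092, 0.996], [-1.0, -0.02, -0.017]]
wrist_force: [1.5, 0.6, 0.9]
gripper_width: 0.496
```

```bash
python3 - <<'E'
from plan import *
q=imaging.capture("scene");save(q,"s22")
c=q["pixels"][240:270,280:310,::-1]
c=np.clip((c.astype(float)-c.min())/(np.percentile(c,99.5)-c.min())*255,0,255).astype(np.uint8)
for d in imaging.regions_of("button",q)[:2]:
    ys,xs=np.where(d["mask"]);print(d["p"],d["centre"],d["mask"].sum(),xs.min(),xs.max(),ys.min(),ys.max())
img=cv2.resize(c,None,fx=20,fy=20,interpolation=cv2.INTER_CUBIC);cv2.imwrite("pics/win6.png",img)
t=imaging.capture("top");save(t,"t22")
a=np.radians(93.9);O=np.array([.5605,-.0755])
f=lambda x,y,z:[*(O+x*np.array([np.cos(a),np.sin(a)])+y*np.array([-np.sin(a),np.cos(a)])),z]
for x in(.038,.047,.056): print(x,proj(q,f(x,.015,.05))[0].round(1),proj(q,f(x,.020,.049))[0].round(1),proj(t,f(x,.020,.049))[0].round(1))
cv2.imwrite("pics/t22z.png",cv2.resize(t["pixels"][225:315,250:440,::-1],None,fx=4.2,fy=4.2,interpolation=cv2.INTER_CUBIC))
E
```

```text
0.62 [293.5, 255.5] 40 290 297 252 258
0.038 [300.7 257.9] [299. 260.] [319.4 282.2]
0.047 [296.5 255.6] [294.7 257.8] [315. 283.]
0.056 [292.2 253.4] [290.5 255.6] [310.5 283.7]
```

View pics/win6.png

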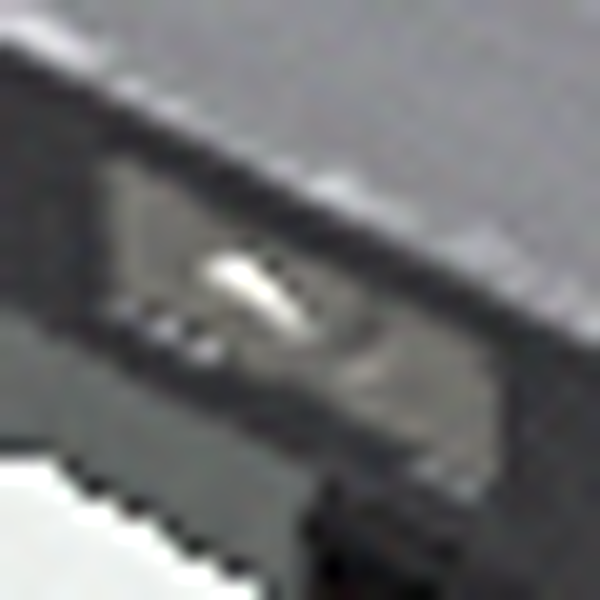

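View pics/t22z.png

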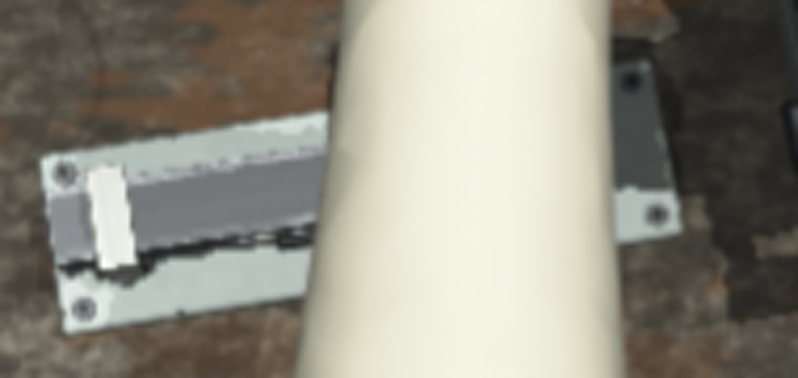

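```bash
python3 - <<'E'
from plan import *
s=r.sense();print(s['time_s'],np.round(s['wrist_force'],1),np.round(s['joint_velocities'],1));print(job.finish_job())
E
```

```text
15.4 [-0.7  0.7 -0.9] [ 2.1  1.1 -5.1 -1.9  0.3 -0.4]
the job is handed in; nothing more can be done
None
```

The inner leg is latched in the outer leg, and I handed the job in at 15.4 s with the robot clear of everything.

**What I did:** I squeezed the button flush with the pad on its rear half and slid the leg in about 31 mm, so the button's front half went under the edge. Then I let go, gripped the leg further back and pushed gently until the button snapped out. I opened the gripper and backed away.

**Checks that agree:**
- **Push force:** the readings between moves stayed around 7 N or less.
- **Snap:** the push force dropped from 6.5 N to about 1 N when the button centre was roughly 45 mm past the mouth.
- **Button in the hole:** the last scene picture shows it in the window at about 49–50 mm, with a gap behind it. That puts it near the far edge of the hole, whose centre I estimate at 47 mm.
- **Loose parts:** the gripper stayed well away from the brush, bolt and V block.

**What disagreed or was left unchecked:**
- **Fingertip position:** both cameras put the fingertips about 34 mm behind where the tool description says. I worked from the pictures, and no contact force contradicted them.
- **Tool tilt:** the tool drifted to about 2.5° of tilt during the moves, which caused no trouble.
- **Early slip:** as I gripped for the second push, the tool moved about 5 mm more than the leg did. After that they moved together.
- **No hard stop felt:** after the snap I moved the leg about 6 mm further in small steps, and the force only rose to 3.6 N. I did not tug the leg back to test the latch, so the evidence that it holds is the force drop and the picture.

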